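# Count four profile lengths through the tipping pan into a kit bin

### The arm

A 6-joint arm with a two-finger parallel gripper is mounted at the origin on the work surface. World frame = base frame: x ahead of the robot, y to its left, z up, the work surface at z = 0. Lengths are in mm, angles in rad, forces in N, time in s.
With the tool pointing down it reaches from about 275 to 750 mm from the base axis. Payload 10.2 kg.
Tool frame: the origin (TCP) lies midway between the tips of the shut fingers; the grasp point (between the pads) lies 19 mm behind it (ctrl.grip_depth is the distance from the TCP to the grasp point, in mm); y points along the fingers, x is the direction in which the jaws open and shut, and the axes are right-handed (so a half turn about y gives the same grasp; the last joint's range is limited). The gripper opens to 85 mm and grips with 20 to 120 N. Pads are 22 mm wide; open, the fingers measure 114 mm over their backs; the gripper's body (76 mm by 85 mm) begins 54 mm behind the grasp point. The pads swing forward as they close: fully open they stand 13 mm farther back than shut.
Start: joints at [-1.516, 0.313, 1.498, -0, 1.331, -0.223], TCP at [143.963, -504.882, 231.294] pointing down, gripper open.
Joint ranges: [-2.94, 2.94], [-0.97, 2.17], [0.19, 2.56], [-1.23, 4.37], [0.02, 3.11], [-2.88, 2.88]. Speed limits (rad/s): [2.39, 2.39, 3.01, 3.14, 3.14, 3.14].

### API

Orientations are given as a unit quaternion [w, x, y, z].
In Python, from rig import ctrl gives the robot as it stands. The module is installed in compiled form; this text tells all that it offers.
- The arm moves only by the tool drive_tool, never from a script. Its arguments are lists of equal length, an entry for each row: "gripper": the closure, from 0 (fully open) to 1 (shut); "offset": the shift along the tool's x, y, z in m, a list of three; "turn": the turn about the tool's y in degrees. In form: {"gripper": [gripper, ...], "offset": [[tx, ty, tz], ...], "turn": [turn, ...]}. A call has 1 to 20 rows; each row shifts and turns the commanded pose from where the row before left it, along the tool's axes as they then stand; what a row does not reach is not made up. A row lasts 1/12 s, in which the tool goes at most 41.7 mm and 7.16 degrees, less where a joint would pass 70% of its speed; a pose out of reach is approached as far as the arm can. A call is refused whole if a number of a shift passes 0.0417 or a number of a turn 7.16, either way. A call with a gripper value outside its range is refused whole. The fingers move at their own pace and stop on an object; "force" is the grip in N (left out, the last holds). Time passes only in rows, so rows that do not move let the fingers close. It gives the time, the measured TCP pose, the force and the opening at its end, in the units of the state.
- ctrl.sense(): the state, without advancing time (a new reading comes with each control period).
- ctrl.capture(name): name is "side" or "top" or "wrist"; returns (picture, depth): 400x640x3 uint8, red, green, blue; 400x640 float32, mm along the optical axis (not along the pixel's ray), 0 where there is no reading.
- ctrl.camera_params(name): a dict with "fovy" (degrees; the focal length in pixels is half the picture's height over the tangent of half this angle, whatever the lens; pixels are square), "cx", "cy" (the principal point, pixels), "view" (4x4, takes a point from world to camera coordinates); the wrist camera has in their place "tool_from_camera" (4x4, takes a point from camera to tool coordinates, whose origin is the TCP and whose axes are the tool frame's). Camera axes: x right, y down, z forward; pixel columns grow to the right and rows downward; lengths in mm; the calibration is good to about 2 mm. The wrist camera is an equidistant fisheye: a pixel r from the principal point sees the ray r / f radians off the axis. A picture is of the moment at which its call begins: read the wrist's pose just before it. camera_params takes no time and is no camera call.
- ctrl.finish_job(): hands the job in, once; it reports no verdict.
Trained networks look in the newest picture that a camera, given by its name, has taken for a name from the list of things; names that differ only in an ending like _2 or _b are one class to them, and where a whole thing is asked for, a point or a joint stands for the part that bears it (a point fixed in the world has none). Each returns a list of dicts, best first, with "score" (0 to 1); they miss things now and then, are a little off and sometimes report something else, mostly with a low value. They report only what shows in the picture. A call takes as long as a camera call.
- ctrl.boxes_of(camera, query): "centre" ([x, y, z] in mm, in the coordinates of the camera as it stood for that picture, good to about 4 mm: the middle of the surface that is visible of it).
- ctrl.regions_of(camera, query): "mask" (400x640 bool, what is visible of it).
- ctrl.pinpoint(camera, query): "centre" ([x, y, z] in mm, in the coordinates of the camera as it stood for that picture, good to about 4 mm: a listed point, or the origin of a listed thing).
The state is a dict: "time_s": time; "joints": joint angles; "dq": joint speeds; "tau": joint torques, N m; "eef_pos": TCP position; "ee_rot": TCP orientation; "force": force on the tool from outside, world axes, zero at the start; "wrist_torque": the same for the moment, N m; "grip_width": opening from 0.0 (shut) to 1.0 (fully open).
Only numpy, scipy, OpenCV 4.12 (cv2) and the standard library are available. Lean on these libraries where they do the work, as an engineer would, in place of code of your own. Each camera call takes 0.05 s, during which the arm holds its last target.

### The job

Make up one kit of exactly four 100 mm profile lengths: clear any 60 mm offcuts out of the bin and the tipping pan into the scrap box, slide the blue bin into the bay under the chute and make up the pan to four 100 mm lengths (one is in it already). Then press the treadle down to its stop with the gripper so that all four go into the bin, let it come back up, and slide the full bin back inside its yellow tape. Leave the spare length on the bench, and do not disturb the longer lengths, the bracket and the caliper.

Things in the scene. Friction and masses are not known exactly. Their poses are not given: they have to be found in the camera images.
- pedal (a joint): foot treadle of the tipping pan, on the machine's side towards the robot: 0 = up at rest, 0.40 rad = down on its stop. A spring and the pan's weight push it back up by itself; there is no lock. Pressing it at tread_press takes about 8 to 18 N, most at the start of the stroke
- pan (a joint): tipping angle of the pan, driven by the treadle through a push rod: 0 = level, about 0.88 rad (50 degrees) with the treadle on its stop. From roughly 35 degrees what lies in the pan slides over its open edge and down the chute
- tread_press (a point): point on the treadle's rubber-covered top, on its centre line, 95 mm from its hinge. Treadle: plate 118 mm long, 86 mm wide, hinged 58 mm above the bench at its end nearest the machine; free end towards the robot (tipper's -x), raised 0.40 rad at rest, level on its stop. This point sinks from about 100 to 64 mm above the bench and moves 10 mm away from the machine
- tread: the treadle plate; origin on its hinge line; its axes match the tipper's when at rest and tip with it
- tipper: the counting and tipping machine, fixed: grey frame, steel pan on top, chute, treadle. Origin on the bench below the middle of the pan's open pouring edge; x along that edge, away from the robot; pan at y = 0 to 0.153, treadle at x = -0.20 to -0.08 about y = 0.032, base plate's edge at y = -0.007, bin's bay on the -y side; chute overhangs it to y = -0.034, 95 to 170 mm up
- pan_core (a point): point 30 mm above the middle of the pan's floor (the floor is 150 mm above the bench when level); axes as the tipper's, turning with the pan. Pan inside 134 mm (x) by 150 mm (y), walls 36 mm high, 3 mm thick on three sides, open on the -y edge. Bars lie in it along x: two side by side with room for fingers at y = -0.033 and +0.033, others on top of those
- bay (a point): middle of the bin's bay on the bench in front of the chute, between four white tape corners: the bin's origin belongs here, its grip tab on the -y side, away from the machine. Axes as the tipper's
- bin_core (a point): point 33 mm above the centre of the bin's underside: the middle of its inside
- bin: open blue plastic kit bin, 150 (x) by 120 (y) by 65 mm high, walls and floor 4 mm, about 0.35 kg; origin at the centre of its underside. It slides easily on the bench when held by the tab
- bin_grip (a point): middle of the bin's grip tab, an upright tab in the middle of its -y wall, 60 mm long (x), 10 mm thick (y), top 90 mm above the bin's underside; this point is 61.5 mm from the bin's centre and 80 mm up
- place: the kit bin's own place: yellow tape outline on the bench, inside 194 by 180 mm, flat (nothing to bump over); origin at its middle; the bin stands in it with axes roughly matching at the start
- bar1: 100 mm length of slotted square aluminium profile (along its x), 25 by 25 mm, about 70 g; origin at its centre; all five are alike. Lies on the bench at the start
- bar2: 100 mm length of slotted square aluminium profile (along its x), 25 by 25 mm, about 70 g; origin at its centre; all five are alike. Lies on the bench at the start
- bar3: 100 mm length of slotted square aluminium profile (along its x), 25 by 25 mm, about 70 g; origin at its centre; all five are alike. Lies on the bench at the start
- bar4: 100 mm length of slotted square aluminium profile (along its x), 25 by 25 mm, about 70 g; origin at its centre; all five are alike. Lies on the bench at the start
- bar5: 100 mm length of slotted square aluminium profile (along its x), 25 by 25 mm, about 70 g; origin at its centre; all five are alike. Lies in the pan at the start, along x, near the open edge
- offcut1: 60 mm offcut of the same profile (along its x), 25 by 25 mm, about 42 g, origin at its centre: scrap. Lies in the pan at the start, or is absent
- offcut2: 60 mm offcut of the same profile (along its x), 25 by 25 mm, about 42 g, origin at its centre: scrap. Lies in the bin, across it, at the start, or is absent
- offcut3: 60 mm offcut of the same profile (along its x), 25 by 25 mm, about 42 g, origin at its centre: scrap. Lies in the bin, across it, at the start, or is absent
- scrap_box: open cardboard box for offcuts, fixed, 160 (x) by 130 (y) by 55 mm high, walls and floor 5 mm; origin at the centre of its underside
- long1: longer length of the same profile, 160 mm, origin at its centre: not part of the kit, lies on the bench
- long2: longer length of the same profile, 160 mm, origin at its centre: not part of the kit, lies on the bench
- bracket: steel angle bracket 70 by 40 by 56 mm on the bench, not part of the job
- caliper: caliper 200 mm long lying on the bench, not part of the job

How it is judged:
By the outcome, as a careful person would: the job done as asked, in the order asked, and still so for the second after the job is handed in, with the robot touching nothing.
Of offcut1, offcut2, offcut3 only 1 to 3 are there at a start; the rules pass over those that are not, and their reading is None.
At some moment in a run one of bin may be knocked a few centimetres aside while the robot is not near it.
Once in a run the grip may slacken for a moment while it holds something.
It also fails if it takes over 210 s, if anything falls off the work surface, if the arm or the gripper's body presses on something with over 40 N, if the wrist force passes 120 N, or if a joint passes its speed limit or range.

## Working session

There is one attempt and no reset: what is moved stays moved. The work goes in short steps, Python scripts to look and compute and a tool call to move; the robot and the scene stay as the last step left them, time stands still between calls to the robot, and variables do not carry over. Pictures are saved under pics/ and viewed, and the job is handed in when it is done.

Besides the shell and the picture viewer there is one more tool, called as name([rows], argument=value, ...), one row to a line, values as JSON. drive_tool: Moves the arm, as the interface text tells. Its arguments: {"type":"object","properties":{"gripper":{"type":"array","items":{"type":"number"}},"offset":{"type":"array","items":{"type":"array","items":{"type":"number"}}},"turn":{"type":"array","items":{"type":"number"}},"force":{"type":"number"}},"required":["gripper","offset","turn"]}

```bash
mkdir -p pics; ls
python3 - <<'E'
from rig import ctrl
import cv2
print(ctrl.sense())
for n in ["side","top","wrist"]:
    p,d=ctrl.capture(n); cv2.imwrite(f"pics/{n}0.png",p[:,:,::-1]); print(n,ctrl.camera_params(n))
E
```

```text
pics
{'time_s': 0.0, 'joints': array([-1.51639397e+00,  3.13429861e-01,  1.49844833e+00,  2.20030927e-05,
        1.33102914e+00, -2.23417200e-01]), 'dq': array([ 0.00084647,  0.00058246,  0.00249418,  0.00193326,  0.00026999,
       -0.00067549]), 'tau': array([ 1.29836826e-04, -4.12269831e+01, -2.59739166e+01, -1.34566571e-04,
        4.09199798e-03, -1.04690400e-05]), 'eef_pos': array([ 143.95628185, -504.5992643 ,  230.7411588 ]), 'ee_rot': array([ 0.56477438, -0.56405416,  0.4262474 , -0.42565944]), 'force': array([ 0.16432059,  0.80074491, -0.27823373]), 'wrist_torque': array([0.0324462 , 0.00318939, 0.01327415]), 'grip_width': 0.9993668184986726}
side {'fovy': 42.214310628454825, 'cx': 316.5396227220407, 'cy': 201.67554488862058, 'view': array([[ 9.03449949e-01, -4.28655931e-01,  5.68185306e-03,
        -5.01780049e+02],
       [-3.17806846e-01, -6.78598051e-01, -6.62195964e-01,
         2.39029089e+02],
       [ 2.87709921e-01,  5.96455178e-01, -7.49309163e-01,
         1.36312508e+03],
       [ 0.00000000e+00,  0.00000000e+00,  0.00000000e+00,
         1.00000000e+00]])}
top
[... 176 characters left out ...]
     [-9.84636122e-01, -2.45558990e-02, -1.72883528e-01,
         5.64474965e+02],
       [ 1.72696395e-01,  9.56330006e-03, -9.84928677e-01,
         1.09752847e+03],
       [ 0.00000000e+00,  0.00000000e+00,  0.00000000e+00,
         1.00000000e+00]])}
wrist {'fovy': 65.70646984690485, 'cx': 321.484680144885, 'cy': 196.77125641363602, 'tool_from_camera': array([[ 9.99999844e-01,  1.30051863e-04,  5.42796320e-04,
         8.55884967e-01],
       [-4.85246271e-04, -2.77997187e-01,  9.60581766e-01,
        -1.42911694e+02],
       [ 2.75821298e-04, -9.60581879e-01, -2.77997080e-01,
         7.03011223e+01],
       [ 0.00000000e+00,  0.00000000e+00,  0.00000000e+00,
         1.00000000e+00]])}
```

View pics/top0.png

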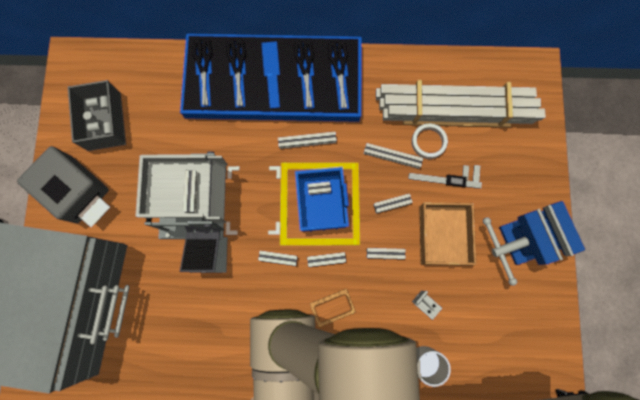

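View pics/side0.png

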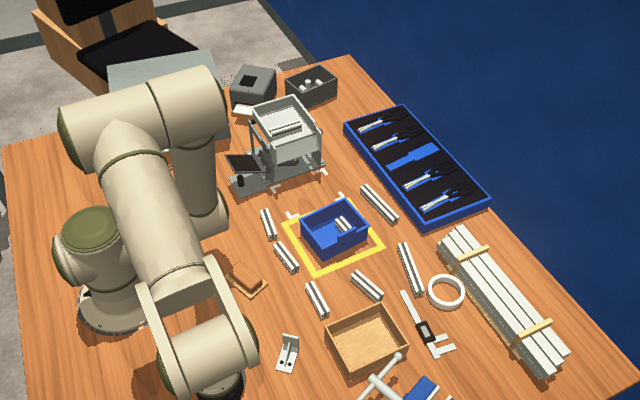

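View pics/wrist0.png

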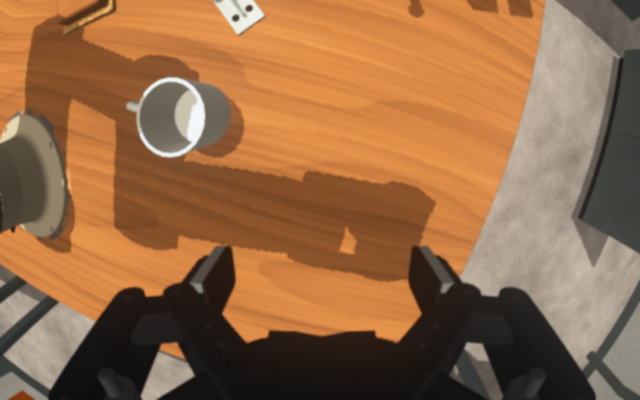

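```bash
cat > h.py <<'E'
from rig import ctrl
import numpy as np, cv2
from scipy.spatial.transform import Rotation as R
P={}
def par(n):
    if n not in P: P[n]=ctrl.camera_params(n)
    return P[n]
def toolpose():
    s=ctrl.sense(); q=s['ee_rot']
    T=np.eye(4); T[:3,:3]=R.from_quat([q[1],q[2],q[3],q[0]]).as_matrix(); T[:3,3]=s['eef_pos']; return T
def c2w(n,T=None):
    p=par(n)
    if n=='wrist': return (toolpose() if T is None else T)@p['tool_from_camera']
    return np.linalg.inv(p['view'])
def cap(n,save=None):
    T=c2w(n); p,d=ctrl.capture(n)
    if save: cv2.imwrite('pics/'+save,p[:,:,::-1])
    return p,d,T
def cloud(n,d,T):
    p=par(n); f=200/np.tan(np.radians(p['fovy'])/2)
    v,u=np.mgrid[0:400,0:640]; x=(u-p['cx'])/f; y=(v-p['cy'])/f
    if n=='wrist':
        r=np.hypot(x,y)+1e-9; k=np.tan(np.minimum(r,1.5))/r; x=x*k;y=y*k
    Pc=np.stack([x*d,y*d,d,np.ones_like(d)],-1)
    W=Pc@T.T; W=W[...,:3]; W[d<=0]=np.nan; return W
def proj(n,pt,T):
    p=par(n); f=200/np.tan(np.radians(p['fovy'])/2)
    c=np.linalg.inv(T)@np.append(pt,1); x,y=c[0]/c[2],c[1]/c[2]
    if n=='wrist':
        r=np.hypot(x,y)+1e-9; k=np.arctan(r)/r; x*=k;y*=k
    return p['cx']+f*x,p['cy']+f*y
def zoom(p,box,k,save):
    a,b,c,e=box; cv2.imwrite('pics/'+save,cv2.resize(p[b:e,a:c,::-1],None,fx=k,fy=k,interpolation=cv2.INTER_CUBIC))
def tow(T,c): return (T@np.append(c,1))[:3]
def rect(W,m):
    """min-area rect of xy of cloud mask -> centre, angle of long axis(deg), dims, median z"""
    q=W[m]; q=q[np.isfinite(q).all(1)]
    r=cv2.minAreaRect(q[:,:2].astype(np.float32)); (cx,cy),(w,h),a=r
    if w<h: a+=90; w,h=h,w
    a=(a+90)%180-90
    return np.round([cx,cy,a,w,h,np.median(q[:,2]),np.percentile(q[:,2],95)],1),len(q)
def to(x,y,z,yaw=None,T=None):
    """offset in tool axes (mm) to world target and turn deg so tool x axis has world heading yaw (mod 180)"""
    T=toolpose() if T is None else T
    o=T[:3,:3].T@(np.array([x,y,z])-T[:3,3])
    h=np.degrees(np.arctan2(T[1,0],T[0,0])); 
    t=0
    if yaw is not None:
        t=-((yaw-h+90)%180-90)  # tool y is down => turn about y is negative yaw
    print('at',T[:3,3].round(1),'heading',h.round(2),'offset(tool at present heading)',o.round(1),'turn',round(t,2))
    return o,t
E
python3 - <<'E'
from h import *
p,d,T=cap('top'); W=cloud('top',d,T)
zoom(p,(120,120,440,300),2.5,'z_top.png')
for q in ['bar1','offcut1','long1','bin','scrap_box','bracket','caliper','tipper','tread','place']:
    for r in ctrl.regions_of('top',q)[:9]:
        if r['score']>.2: print(q,round(r['score'],2),*rect(W,r['mask']))
for q in ['bin_core','bin_grip','bay','place','tipper','pan_core','tread_press','scrap_box','bin']:
    for r in ctrl.pinpoint('top',q)[:2]: print(q,round(r['score'],2),tow(T,r['centre']).round(1))
print(ctrl.sense()['time_s'])
E
```

```text
bar1 0.93 [425.2  48.3  83.3  98.8  24.2  24.2  28.3] 331
bar1 0.88 [ 580.1 -255.6  -73.2   98.5   24.7   24.3   28. ] 336
bar1 0.74 [425.1 -80.8 -81.4  99.1  24.6  24.4  28.1] 338
bar1 0.72 [758.8 -19.4 -82.4 157.7  36.4  24.   28.6] 626
bar1 0.7 [570.9 253.2   2.6 101.6  35.6 174.2 177.7] 578
bar1 0.56 [ 444.  -238.9  -85.9   98.2   25.5   24.3   28.5] 305
bar1 0.3 [438.8 251.  -89.7 114.  113.8  91.3 110.9] 1502
offcut1 0.63 [621.1 -57.9 -82.1  60.7  32.4  28.7  32.3] 233
offcut1 0.62 [439.1 250.9 -89.  114.1 113.8  91.5 111. ] 1558
long1 0.91 [ 719.7 -259.2   76.1  159.1   37.3   24.    28.1] 649
long1 0.88 [758.4 -19.3 -82.4 157.3  35.6  24.1  28.6] 610
bin 0.83 [581.  -69.4   6.7 158.1 137.5   6.1  68.1] 2689
scrap_box 0.68 [ 498.5 -404.1   -2.5  164.9  153.2    6.7   55.3] 3419
bracket 0.86 [ 316.3 -347.    50.1   71.    42.9    7.4   54.9] 416
bracket 0.39 [759.  -20.  -82.4 158.9  36.6  23.9  28.6] 637
bracket 0.26 [439.4 237.    1.2 113.8  86.1  92.  111. ] 1517
caliper 0.74 [ 661.3 -407.   -87.9  193.7   60.5    7.7   14.9] 614
tipper 0.92 [549.6 248.5 -88.5 396.8 335.1 147.  187.4] 8413
tipper 0.41 [ 445.1 -237.8  -88.8  100.1   24.1   24.3   28.5] 375
tread 0.69 [439.4 237.    1.  113.4  86.3  91.4 110.9] 1453
place 0.89 [579.8 -59.6   1.5 235.4 218.8   0.9   4.5] 2060
bin_core 0.95 [578.5 -58.7  35.4]
bin_core 0.47 [ 587.  -121.6   80.9]
bin_grip 0.84 [ 591.3 -122.6   81.7]
bin_grip 0.69 [ 651.3 -400.5    1.6]
place 0.22 [620.3 -58.5  14. ]
tipper 0.84 [585.  208.6   1.2]
tipper 0.42 [419.4 238.3 103.9]
pan_core 0.78 [580.6 286.3 178.9]
pan_core 0.45 [417.6 236.8 101.7]
tread_press 0.63 [417.3 239.3 100.3]
scrap_box 0.59 [ 504.3 -393.3    0.7]
bin 0.98 [581.5 -62.    4.3]
1.15
```

View pics/z_top.png

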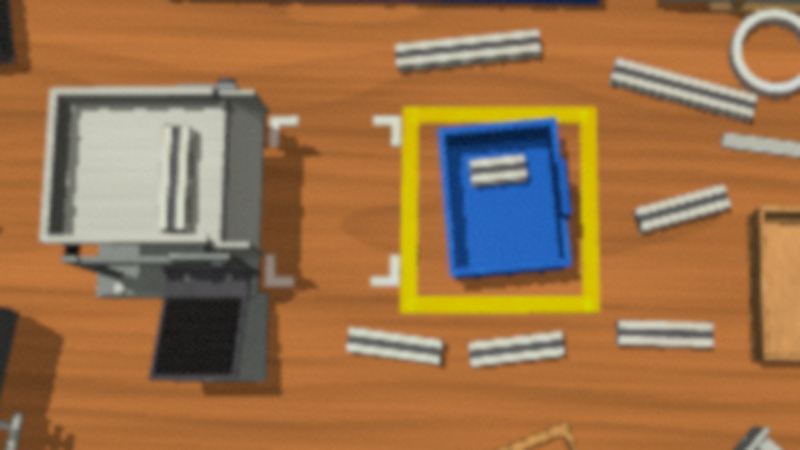

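Run:
```python
from h import *
p,d,T=cap('top'); W=cloud('top',d,T)
np.save('W.npy',W)
def box(x0,x1,y0,y1,z0,z1):
    return (W[...,0]>x0)&(W[...,0]<x1)&(W[...,1]>y0)&(W[...,1]<y1)&(W[...,2]>z0)&(W[...,2]<z1)
def show(n,*b): print(n,*rect(W,box(*b)))
show('barA',370,480,-10,110,17,40)
show('barB',370,480,-140,-25,17,40)
show('barC',400,490,-300,-180,17,40)
show('barD',530,630,-320,-195,17,40)
show('offc',590,650,-100,-22,20,36)
show('bar5',500,640,225,280,168,182)
show('bin rim',480,680,-160,20,60,72)
show('tab',480,680,-160,20,82,100)
show('pan rim',480,680,190,400,182,200)
show('pan floor',480,680,225,370,144,156)
show('scrap rim',400,620,-500,-300,50,62)
m=(p.min(2)>190)&box(480,700,0,200,-8,10)
q=W[m]; k=cv2.connectedComponentsWithStats(m.astype(np.uint8))[2]
print(k)
for c in (0,1): pass
ys=q[:,1]; xs=q[:,0]
print(q[:,:2].min(0),q[:,:2].max(0))
print(rect(W,m))
```

```text
barA [425.4  48.2  83.1  99.5  24.9  24.5  28.7] 358
barB [425.3 -80.7 -81.8  99.6  24.9  24.4  28.3] 364
barC [ 445.  -237.8  -88.8  100.6   24.    24.5   28.4] 365
barD [ 581.1 -256.9  -73.   100.5   25.3   24.5   28.4] 353
offc [628.4 -55.6 -82.4  60.   47.4  28.2  32.7] 219
bar5 [569.8 248.8   0.7  98.9  26.4 174.7 178.2] 463
bin rim [581.1 -63.4   6.7 158.8 126.   65.3  68.7] 560
tab [ 586.7 -124.6    6.4   57.8   10.    89.4   93. ] 93
pan rim [579.2 290.2 -88.4 156.3 149.4 188.1 191.2] 732
pan floor [578.9 292.5   2.  172.7 138.7 150.5 154. ] 2424
scrap rim [ 499.6 -397.     0.7  160.2  131.8   54.6   58.6] 458
[[     0      0    640    400 255944]
 [   271    167      8     10     19]
 [   229    168      8      2     10]
 [   270    224      9      9     27]]
[496.6127846   52.05364515] [680.16770405 196.75309831]
(array([585.5, 123.6,   2.7, 183.4, 137.7,   1.3,   5.2]), 56)
```

```bash
cat >> h.py <<'E'
def plan(wps,T=None,step=38,tstep=7):
    """wps: list of (x,y,z,yaw or None,gripper). prints rows"""
    T=(toolpose() if T is None else T).copy()
    # flatten: keep the nominal orientation (tool y down)
    off=[];tr=[];gr=[]
    for x,y,z,yaw,g in wps:
        h=np.degrees(np.arctan2(T[1,0],T[0,0]))
        t=0 if yaw is None else -((yaw-h+90)%180-90)
        tgt=np.array([x,y,z]); dist=np.linalg.norm(tgt-T[:3,3])
        n=max(1,int(np.ceil(dist/step)),int(np.ceil(abs(t)/tstep)))
        dw=(tgt-T[:3,3])/n; ti=round(t/n,2)
        for i in range(n):
            o=(T[:3,:3].T@dw).round(1)+0.0
            off.append((o/1000).round(4).tolist()); tr.append(ti); gr.append(g)
            T[:3,3]+=T[:3,:3]@o
            T[:3,:3]=T[:3,:3]@R.from_euler('y',ti,degrees=True).as_matrix()
    print(len(off),'rows; end',T[:3,3].round(1))
    print('"gripper":',gr); print('"offset":',off); print('"turn":',tr)
    return T
E
python3 - <<'E'
from h import *
T=toolpose(); print(T.round(3))
plan([(616,-58,160,8,0.0)])
W=np.load('W.npy')
def box(x0,x1,y0,y1,z0,z1):
    return (W[...,0]>x0)&(W[...,0]<x1)&(W[...,1]>y0)&(W[...,1]<y1)&(W[...,2]>z0)&(W[...,2]<z1)
print(rect(W,box(600,643,-95,-22,22,36)))
print(c2w('top')[:3,3])
E
```

```text
[[ 2.74000e-01  0.00000e+00  9.62000e-01  1.43972e+02]
 [-9.62000e-01  0.00000e+00  2.74000e-01 -5.04884e+02]
 [-0.00000e+00 -1.00000e+00  0.00000e+00  2.31303e+02]
 [ 0.00000e+00  0.00000e+00  0.00000e+00  1.00000e+00]]
18 rows; end [615.9 -58.  159.3]
"gripper": [0.0, 0.0, 0.0, 0.0, 0.0, 0.0, 0.0, 0.0, 0.0, 0.0, 0.0, 0.0, 0.0, 0.0, 0.0, 0.0, 0.0, 0.0]
"offset": [[-0.0167, 0.004, 0.032], [-0.0141, 0.004, 0.0333], [-0.0114, 0.004, 0.0343], [-0.0086, 0.004, 0.0351], [-0.0058, 0.004, 0.0356], [-0.003, 0.004, 0.036], [-0.0001, 0.004, 0.0361], [0.0028, 0.004, 0.036], [0.0056, 0.004, 0.0357], [0.0084, 0.004, 0.0351], [0.0112, 0.004, 0.0343], [0.0139, 0.004, 0.0333], [0.0165, 0.004, 0.0321], [0.019, 0.004, 0.0307], [0.0214, 0.004, 0.0291], [0.0236, 0.004, 0.0273], [0.0257, 0.004, 0.0253], [0.0277, 0.004, 0.0232]]
"turn": [np.float64(-4.56), np.float64(-4.56), np.float64(-4.56), np.float64(-4.56), np.float64(-4.56), np.float64(-4.56), np.float64(-4.56), np.float64(-4.56), np.float64(-4.56), np.float64(-4.56), np.float64(-4.56), np.float64(-4.56), np.float64(-4.56), np.float64(-4.56), np.float64(-4.56), np.float64(-4.56), np.float64(-4.56), np.float64(-4.56)]
(array([617.6, -57.2, -81.8,  59.9,  25.5,  28.3,  32.8]), 206)
[ 367.78164059  -55.37832747 1178.27154512]
```

drive_tool([
  [-0.0167, 0.004, 0.032],
  [-0.0141, 0.004, 0.0333],
  [-0.0114, 0.004, 0.0343],
  [-0.0086, 0.004, 0.0351],
  [-0.0058, 0.004, 0.0356],
  [-0.003, 0.004, 0.036],
  [-0.0001, 0.004, 0.0361],
  [0.0028, 0.004, 0.036],
  [0.0056, 0.004, 0.0357],
  [0.0084, 0.004, 0.0351],
  [0.0112, 0.004, 0.0343],
  [0.0139, 0.004, 0.0333],
  [0.0165, 0.004, 0.0321],
  [0.019, 0.004, 0.0307],
  [0.0214, 0.004, 0.0291],
  [0.0236, 0.004, 0.0273],
  [0.0257, 0.004, 0.0253],
  [0.0277, 0.004, 0.0232],
  [0, 0, 0],
], gripper=[0, 0, 0, 0, 0, 0, 0, 0, 0, 0, 0, 0, 0, 0, 0, 0, 0, 0, 0.4], turn=[-4.56, -4.56, -4.56, -4.56, -4.56, -4.56, -4.56, -4.56, -4.56, -4.56, -4.56, -4.56, -4.56, -4.56, -4.56, -4.56, -4.56, -4.56, 0], force=40)

```text
time_s: 2.78
eef_pos: [618.4, -53.7, 157.8]
ee_rot: [0.706, -0.705, -0.052, 0.052]
force: [-1.4, 0.6, -0.4]
grip_width: 0.883
```

Run:
```python
from h import *
p,d,T=cap('wrist','w1.png'); W=cloud('wrist',d,T)
print(ctrl.sense()['grip_width'],ctrl.sense()['time_s']); to(617.6,-57.2,60,8)
def box(x0,x1,y0,y1,z0,z1):
    return (W[...,0]>x0)&(W[...,0]<x1)&(W[...,1]>y0)&(W[...,1]<y1)&(W[...,2]>z0)&(W[...,2]<z1)
print(rect(W,box(595,643,-95,-22,22,36)),rect(W,box(480,700,-160,20,61,72)),rect(W,box(480,680,-160,10,-1,10)))
```

```text
0.803856922078283 2.8333
at [616.9 -55.7 158.1] heading 8.24 offset(tool at present heading) [ 0.5 98.1 -1.6] turn 0.24
(array([617.7, -57.9, -82. ,  60.5,  24.3,  28.8,  30.2]), 1741) (array([580.2, -64.5,   6.7, 159.5, 126.6,  65.3,  66.7]), 5495) (array([580. , -75. ,  -0. , 200. , 169.9,   4. ,   5.6]), 16859)
```

View pics/w1.png

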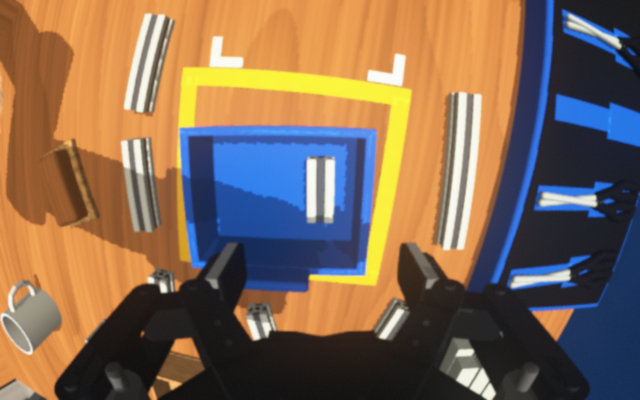

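Run:
```python
from h import *
plan([(614.7,-58.2,75,8,0.56),(614.7,-58.2,10,8,0.56)],step=25)
```

```text
7 rows; end [614.7 -58.3  10.1]
"gripper": [0.56, 0.56, 0.56, 0.56, 0.56, 0.56, 0.56]
"offset": [[-0.0006, 0.0208, -0.0006], [-0.0006, 0.0208, -0.0006], [-0.0006, 0.0208, -0.0006], [-0.0006, 0.0208, -0.0006], [0.0, 0.0216, 0.0], [0.0, 0.0216, 0.0], [0.0, 0.0216, 0.0]]
"turn": [np.float64(0.06), np.float64(0.06), np.float64(0.06), np.float64(0.06), np.float64(-0.0), np.float64(-0.0), np.float64(-0.0)]
```

drive_tool([
  [-0.0006, 0.0208, -0.0006],
  [-0.0006, 0.0208, -0.0006],
  [-0.0006, 0.0208, -0.0006],
  [-0.0006, 0.0208, -0.0006],
  [0, 0, 0],
  [0, 0, 0],
], gripper=[0.56, 0.56, 0.56, 0.56, 0.56, 0.56], turn=[0, 0, 0, 0, 0, 0])

```text
time_s: 3.33
eef_pos: [613.3, -61.3, 76.1]
ee_rot: [0.706, -0.705, -0.048, 0.049]
force: [-0.3, -0.4, 0.8]
grip_width: 0.44
```

Run:
```python
from h import *
print(ctrl.sense()['grip_width'])
p,d,T=cap('wrist','w2.png')
plan([(614.7,-58.2,10,8,0.56)],step=25)
```

```text
0.4401225218811998
3 rows; end [614.7 -58.3  10.1]
"gripper": [0.56, 0.56, 0.56]
"offset": [[0.0003, 0.0224, 0.001], [0.0003, 0.0224, 0.001], [0.0003, 0.0224, 0.001]]
"turn": [np.float64(-0.02), np.float64(-0.02), np.float64(-0.02)]
```

View pics/w2.png

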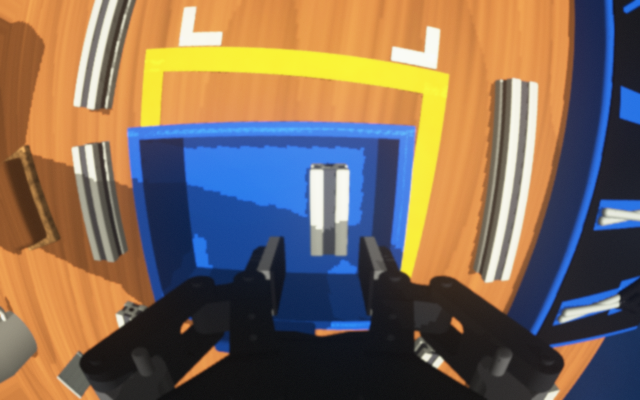

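drive_tool([
  [0.0003, 0.0224, 0.001],
  [0.0003, 0.0224, 0.001],
  [0.0003, 0.0224, 0.001],
  [0, 0, 0],
  [0, 0, 0],
  [0, 0, 0],
  [0, 0, 0],
  [0, 0, 0],
  [0, 0, 0],
], gripper=[0.56, 0.56, 0.56, 0.56, 0.9, 0.9, 0.9, 0.9, 0.9], turn=[0, 0, 0, 0, 0, 0, 0, 0, 0], force=60)

```text
time_s: 4.13
eef_pos: [618.8, -59.1, 15.2]
ee_rot: [-0.704, 0.707, 0.054, -0.045]
force: [-0.8, 1.2, 19.8]
grip_width: 0.302
```

Run:
```python
from h import *
# up then over to scrap
T=plan([(614.7,-58.2,120,8,0.9),(505,-395,120,2,0.9)],step=38)
```

```text
13 rows; end [ 505.  -395.   119.9]
"gripper": [0.9, 0.9, 0.9, 0.9, 0.9, 0.9, 0.9, 0.9, 0.9, 0.9, 0.9, 0.9, 0.9]
"offset": [[-0.0009, -0.035, 0.0003], [-0.0009, -0.035, 0.0003], [-0.0009, -0.035, 0.0003], [-0.0155, 0.0, -0.0318], [-0.0152, 0.0, -0.032], [-0.0149, 0.0, -0.0322], [-0.0145, 0.0, -0.0323], [-0.0142, 0.0, -0.0325], [-0.0138, 0.0, -0.0326], [-0.0135, 0.0, -0.0327], [-0.0132, 0.0, -0.0329], [-0.0128, 0.0, -0.033], [-0.0125, 0.0, -0.0332]]
"turn": [np.float64(-0.01), np.float64(-0.01), np.float64(-0.01), np.float64(0.6), np.float64(0.6), np.float64(0.6), np.float64(0.6), np.float64(0.6), np.float64(0.6), np.float64(0.6), np.float64(0.6), np.float64(0.6), np.float64(0.6)]
```

Run:
```python
from h import *
p,d,T=cap('wrist','w3.png'); s=ctrl.sense(); print(s['force'],s['eef_pos'],s['grip_width'])
p,d,T=cap('top'); zoom(p,(200,120,440,300),3,'t3.png')
```

```text
[-0.98062469  0.4428844  21.5580474 ] [618.73211542 -59.01747924  15.16278602] 0.2979192419408408
```

View pics/w3.png

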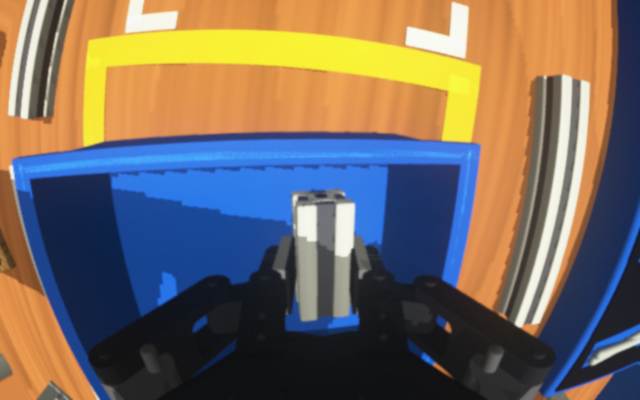

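drive_tool([
  [0, -0.01, 0],
  [0, -0.03, 0],
  [0, -0.038, 0],
  [0, -0.038, 0],
  [-0.0155, 0.0, -0.0318],
  [-0.0152, 0.0, -0.032],
  [-0.0149, 0.0, -0.0322],
  [-0.0145, 0.0, -0.0323],
  [-0.0142, 0.0, -0.0325],
  [-0.0138, 0.0, -0.0326],
  [-0.0135, 0.0, -0.0327],
  [-0.0132, 0.0, -0.0329],
  [-0.0128, 0.0, -0.033],
  [-0.0125, 0.0, -0.0332],
], gripper=[0.9, 0.9, 0.9, 0.9, 0.9, 0.9, 0.9, 0.9, 0.9, 0.9, 0.9, 0.9, 0.9, 0.9], turn=[0, 0, 0, 0, 0.6, 0.6, 0.6, 0.6, 0.6, 0.6, 0.6, 0.6, 0.6, 0.6])

```text
time_s: 5.4
eef_pos: [504.1, -396.5, 126.9]
ee_rot: [-0.706, 0.708, 0.012, -0.011]
force: [1.5, -0.2, -1.2]
grip_width: 0.3
```

Run:
```python
from h import *
p,d,T=cap('wrist','w4.png'); s=ctrl.sense(); print(s['force'],s['eef_pos'],s['grip_width'],s['time_s'])
p,d,T=cap('top'); zoom(p,(200,120,440,300),3,'t3.png'); W=cloud('top',d,T); np.save('W.npy',W)
print([ (round(r['score'],2),rect(W,r['mask'])) for r in ctrl.regions_of('top','bin')])
```

```text
[-3.90986942 -4.20174441  0.22022217] [ 501.59176429 -402.54286745  126.72466889] 0.3009905765596258 5.45
[(0.93, (array([592.9, -65.6,   5. , 176.6, 141.4,   5.9,  68.2]), 3034))]
```

View pics/w4.png

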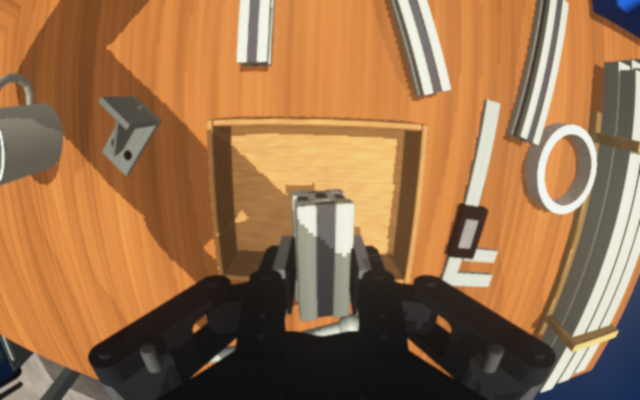

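View pics/t3.png

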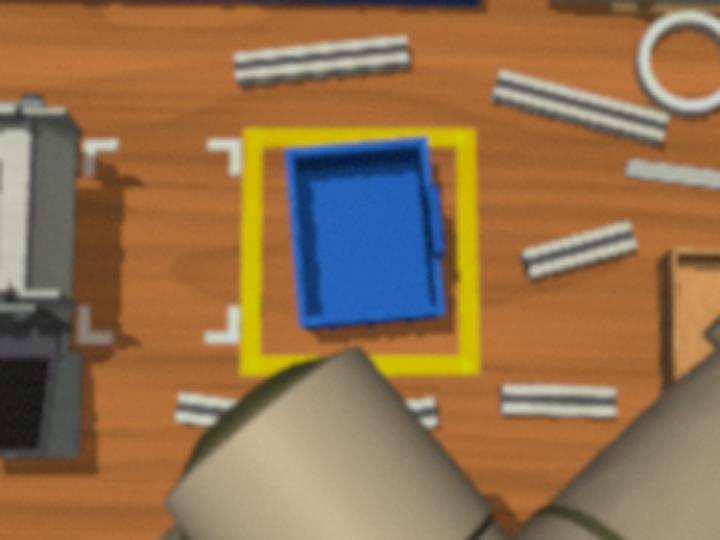

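drive_tool([
  [0, 0.03, 0],
  [0, 0.033, 0],
  [0, 0.033, 0],
  [0, 0, 0],
  [0, 0, 0],
  [0, 0, 0],
  [0, -0.03, 0],
  [0, -0.03, 0],
  [0, -0.03, 0],
  [0, 0, 0],
], gripper=[0.9, 0.9, 0.9, 0.9, 0.5, 0.5, 0.5, 0.5, 0.5, 0.5], turn=[0, 0, 0, 0, 0, 0, 0, 0, 0, 0])

```text
time_s: 6.38
eef_pos: [507.4, -396.8, 128.8]
ee_rot: [-0.703, 0.711, 0.016, -0.009]
force: [0.3, -1.8, 1.0]
grip_width: 0.502
```

Run:
```python
from h import *
p,d,T=cap('wrist','w5.png'); s=ctrl.sense(); print(s['force'],s['eef_pos'],s['grip_width'],s['time_s'])
for q in ['bin_grip','bin_core','bin']:
  ctrl_r=None
p,d,T=cap('top','t5.png'); W=cloud('top',d,T); np.save('W.npy',W)
for q in ['bin_grip','bin_core','bay','bin']:
    for r in ctrl.pinpoint('top',q)[:2]: print(q,round(r['score'],2),tow(T,r['centre']).round(1))
def box(x0,x1,y0,y1,z0,z1):
    return (W[...,0]>x0)&(W[...,0]<x1)&(W[...,1]>y0)&(W[...,1]<y1)&(W[...,2]>z0)&(W[...,2]<z1)
print(rect(W,box(480,700,-160,20,82,100)),rect(W,box(480,700,-160,20,61,72)))
zoom(p,(200,150,300,260),6,'t5z.png')
```

```text
[-0.03628322  0.53938793 -0.59005095] [ 506.61961223 -396.04703569  125.52343544] 0.5013009030356879 6.4333
bin_grip 0.67 [ 593.5 -124.8   78.5]
bin_core 0.77 [583.9 -62.5  35.3]
bay 0.65 [429.   51.6  13.1]
bin 0.67 [585.5 -62.8   1.2]
(array([ 592. , -123.6,    5.8,   58. ,   10. ,   89.7,   93.1]), 94) (array([585.3, -62.6,   6.4, 159.2, 125.8,  65.4,  69.1]), 553)
```

View pics/w5.png

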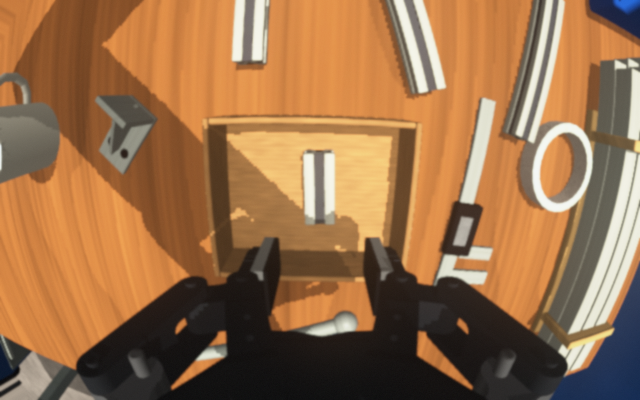

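View pics/t5z.png

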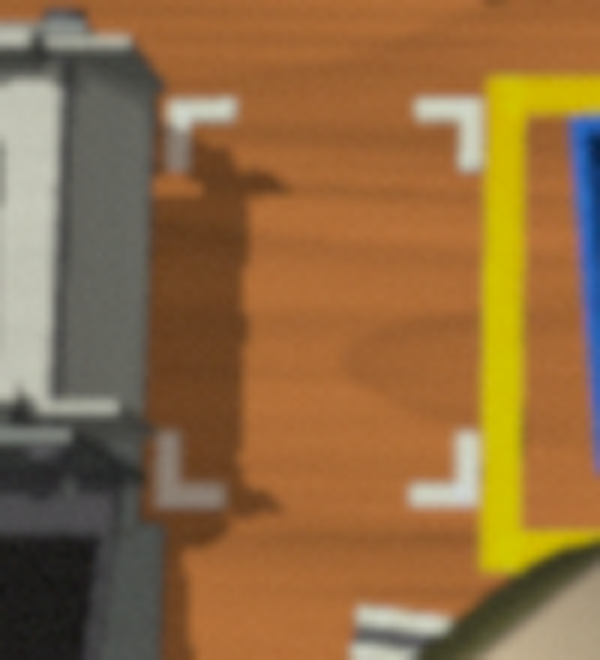

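Run:
```python
from h import *
T=c2w('top'); p=par('top'); f=200/np.tan(np.radians(p['fovy'])/2)
def g(u,v,z=0):
    r=T[:3,:3]@np.array([(u-p['cx'])/f,(v-p['cy'])/f,1]); o=T[:3,3]; return (o+r*(z-o[2])/r[2]).round(1)
c=[g(u/6+200-.5+.08,v/6+150-.5+.08) for u,v in [(165,95),(487,97),(155,508),(478,507)]]; print(c,np.mean(c,0))
W=np.load('W.npy')
# tread plate & pan floor edges
def box(x0,x1,y0,y1,z0,z1):
    return (W[...,0]>x0)&(W[...,0]<x1)&(W[...,1]>y0)&(W[...,1]<y1)&(W[...,2]>z0)&(W[...,2]<z1)
m=box(480,680,190,400,180,200); q=W[m]
print(np.percentile(q[:,0],[0,1,50,99,100]),np.percentile(q[:,1],[0,1,50,99,100]))
q=W[box(480,680,190,400,140,160)]
print(np.percentile(q[:,0],[0,1,50,99,100]),np.percentile(q[:,1],[0,1,50,99,100]))
for x in range(500,660,12):
    q=W[box(x,x+12,190,400,145,300)]; 
    if len(q): print(x,q[:,1].min().round(1),q[:,1].max().round(1), [ (k,len(q[(q[:,2]>k)&(q[:,2]<k+6)])) for k in (147,171,184)])
```

```text
[array([680.7, 202.2,   0. ]), array([683.4,  52.1,   0. ]), array([487.7, 195.1,   0. ]), array([491.8,  48.7,   0. ])] [585.9   124.525   0.   ]
[503.08057196 503.66391226 581.54969785 654.24152159 655.75919385] [210.8982558  215.18607059 327.01630653 367.07805973 368.85659605]
[488.82428884 493.2648716  581.66284105 665.6903633  673.08943734] [190.64449571 200.03206097 288.35533291 359.95975711 363.05255158]
500 190.2 364.8 [(147, 13), (171, 2), (184, 161)]
512 200.7 364.9 [(147, 118), (171, 21), (184, 42)]
524 201.8 364.2 [(147, 224), (171, 49), (184, 13)]
536 204.3 365.6 [(147, 217), (171, 49), (184, 18)]
548 203.5 367.0 [(147, 230), (171, 55), (184, 16)]
560 203.7 365.8 [(147, 225), (171, 50), (184, 17)]
572 202.8 368.4 [(147, 216), (171, 45), (184, 18)]
584 204.2 366.0 [(147, 223), (171, 53), (184, 12)]
596 202.0 366.4 [(147, 213), (171, 50), (184, 18)]
608 205.1 367.9 [(147, 210), (171, 50), (184, 16)]
620 205.3 366.9 [(147, 243), (171, 4), (184, 16)]
632 204.2 367.6 [(147, 277), (171, 8), (184, 15)]
644 190.5 368.9 [(147, 92), (171, 31), (184, 213)]
656 200.4 257.8 [(147, 7), (171, 0), (184, 0)]
```

```bash
sed -i 's/t=0 if yaw is None else -((yaw-h+90)%180-90)/t=0 if yaw is None else -((yaw-h+180)%360-180)/; s/ti=round(t\/n,2)/ti=float(round(t\/n,2))/' h.py
python3 - <<'E'
from h import *
plan([(592,-123.6,150,96,0.5)])
E
```

```text
14 rows; end [ 592.2 -123.5  149.5]
"gripper": [0.5, 0.5, 0.5, 0.5, 0.5, 0.5, 0.5, 0.5, 0.5, 0.5, 0.5, 0.5, 0.5, 0.5]
"offset": [[0.0069, -0.0022, 0.0191], [0.0091, -0.0022, 0.0182], [0.0112, -0.0022, 0.017], [0.0131, -0.0022, 0.0156], [0.0148, -0.0022, 0.0139], [0.0163, -0.0022, 0.0121], [0.0176, -0.0022, 0.0101], [0.0187, -0.0022, 0.008], [0.0195, -0.0022, 0.0057], [0.02, -0.0022, 0.0034], [0.0203, -0.0022, 0.0011], [0.0203, -0.0022, -0.0013], [0.02, -0.0022, -0.0037], [0.0194, -0.0022, -0.006]]
"turn": [-6.71, -6.71, -6.71, -6.71, -6.71, -6.71, -6.71, -6.71, -6.71, -6.71, -6.71, -6.71, -6.71, -6.71]
```

drive_tool([
  [0.0069, -0.0022, 0.0191],
  [0.0091, -0.0022, 0.0182],
  [0.0112, -0.0022, 0.017],
  [0.0131, -0.0022, 0.0156],
  [0.0148, -0.0022, 0.0139],
  [0.0163, -0.0022, 0.0121],
  [0.0176, -0.0022, 0.0101],
  [0.0187, -0.0022, 0.008],
  [0.0195, -0.0022, 0.0057],
  [0.02, -0.0022, 0.0034],
  [0.0203, -0.0022, 0.0011],
  [0.0203, -0.0022, -0.0013],
  [0.02, -0.0022, -0.0037],
  [0.0194, -0.0022, -0.006],
  [0, 0, 0],
  [0, 0, 0],
], gripper=[0.5, 0.5, 0.5, 0.5, 0.5, 0.5, 0.5, 0.5, 0.5, 0.5, 0.5, 0.5, 0.5, 0.5, 0.5, 0.5], turn=[-6.71, -6.71, -6.71, -6.71, -6.71, -6.71, -6.71, -6.71, -6.71, -6.71, -6.71, -6.71, -6.71, -6.71, 0, 0])

```text
time_s: 8.02
eef_pos: [592.3, -123.1, 149.3]
ee_rot: [0.474, -0.473, -0.525, 0.525]
force: [-0.2, 0.2, -0.5]
grip_width: 0.497
```

Run:
```python
from h import *
p,d,T=cap('wrist','w6.png'); W=cloud('wrist',d,T); s=ctrl.sense(); print(s['grip_width'],s['time_s'])
def box(x0,x1,y0,y1,z0,z1):
    return (W[...,0]>x0)&(W[...,0]<x1)&(W[...,1]>y0)&(W[...,1]<y1)&(W[...,2]>z0)&(W[...,2]<z1)
m=box(540,640,-145,-105,84,94); print(m.sum(), rect(W,m) if m.sum()>5 else '')
to(592,-123.6,66,96)
plan([(592,-123.6,66,96,.5)],step=28)
```

```text
0.5018821448878962 8.0667
1163 (array([ 591. , -125.4,    6.2,   59.5,   10. ,   89.9,   91.1]), 1163)
at [ 592.1 -124.   149.2] heading 95.84 offset(tool at present heading) [ 0.3 83.2 -0. ] turn -0.16
3 rows; end [ 592.  -123.6   66.1]
"gripper": [0.5, 0.5, 0.5]
"offset": [[0.0001, 0.0277, 0.0], [0.0001, 0.0277, 0.0], [0.0001, 0.0277, 0.0]]
"turn": [-0.05, -0.05, -0.05]
```

View pics/w6.png

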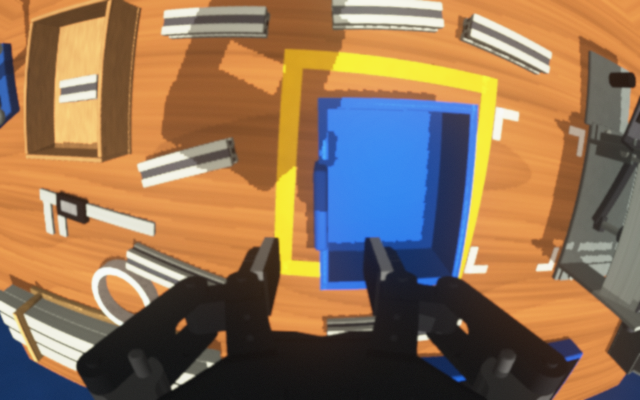

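drive_tool([
  [-0.0007, 0.0277, 0.0],
  [-0.0005, 0.0277, 0.0],
  [0, 0.0277, 0.0],
  [0, 0, 0],
  [0, 0, 0],
  [0, 0, 0],
  [0, 0, 0],
  [0, 0, 0],
  [0, 0, 0],
  [0, 0, 0],
], gripper=[0.5, 0.5, 0.5, 0.5, 1, 1, 1, 1, 1, 1], turn=[0, 0, 0, 0, 0, 0, 0, 0, 0, 0], force=60)

```text
time_s: 8.9
eef_pos: [593.4, -125.5, 68.8]
ee_rot: [-0.472, 0.475, 0.526, -0.525]
force: [-1.2, 0.7, 6.8]
grip_width: 0.103
```

Run:
```python
from h import *
s=ctrl.sense(); print(s['grip_width'],s['time_s'],s['force'])
# bin target centre (586,124.5), yaw 1.4
th=np.radians(1.4); g=np.array([586,124.5])+61.5*np.array([np.sin(th),-np.cos(th)]); print(g)
z=s['eef_pos'][2]
plan([(g[0],g[1],z,91.4,1)],step=18)
```

```text
0.10250312027324925 8.9 [-1.19322405  0.73551519  6.80384356]
[587.50257896  63.01835838]
11 rows; end [587.5  62.7  68.4]
"gripper": [1, 1, 1, 1, 1, 1, 1, 1, 1, 1, 1]
"offset": [[0.0171, 0.0, -0.0012], [0.0171, 0.0, -0.0011], [0.0171, 0.0, -0.001], [0.0171, 0.0, -0.0009], [0.0171, 0.0, -0.0008], [0.0171, 0.0, -0.0006], [0.0171, 0.0, -0.0005], [0.0171, 0.0, -0.0004], [0.0171, 0.0, -0.0003], [0.0171, 0.0, -0.0001], [0.0171, 0.0, 0.0]]
"turn": [0.41, 0.41, 0.41, 0.41, 0.41, 0.41, 0.41, 0.41, 0.41, 0.41, 0.41]
```

drive_tool([
  [0, -0.002, 0],
  [0.0171, 0.0, -0.0012],
  [0.0171, 0.0, -0.0011],
  [0.0171, 0.0, -0.001],
  [0.0171, 0.0, -0.0009],
  [0.0171, 0.0, -0.0008],
  [0.0171, 0.0, -0.0006],
  [0.0171, 0.0, -0.0005],
  [0.0171, 0.0, -0.0004],
  [0.0171, 0.0, -0.0003],
  [0.0171, 0.0, -0.0001],
  [0.0171, 0.0, 0.0],
  [0, 0, 0],
  [0, 0, 0],
], gripper=[1, 1, 1, 1, 1, 1, 1, 1, 1, 1, 1, 1, 1, 1], turn=[0, 0.41, 0.41, 0.41, 0.41, 0.41, 0.41, 0.41, 0.41, 0.41, 0.41, 0.41, 0, 0])

```text
time_s: 10.07
eef_pos: [586.5, 63.7, 68.9]
ee_rot: [-0.493, 0.493, 0.507, -0.507]
force: [0.2, -0.5, -2.3]
grip_width: 0.103
```

Run:
```python
from h import *
s=ctrl.sense(); print(s['grip_width'],s['time_s'],s['force'])
p,d,T=cap('wrist','w7.png')
p,d,T=cap('top','t7.png'); zoom(p,(200,150,320,260),6,'t7z.png')
plan([(587.5,63,68.5,91.4,1)],step=18)
```

```text
0.10298671807092041 10.0667 [ 0.19477945 -0.52289492 -2.34857487]
1 rows; end [587.5  63.   68.5]
"gripper": [1]
"offset": [[0.0003, 0.0003, -0.0008]]
"turn": [0.02]
```

View pics/w7.png

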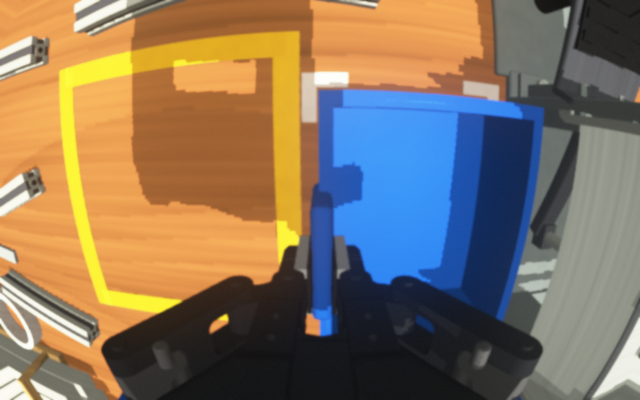

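View pics/t7z.png

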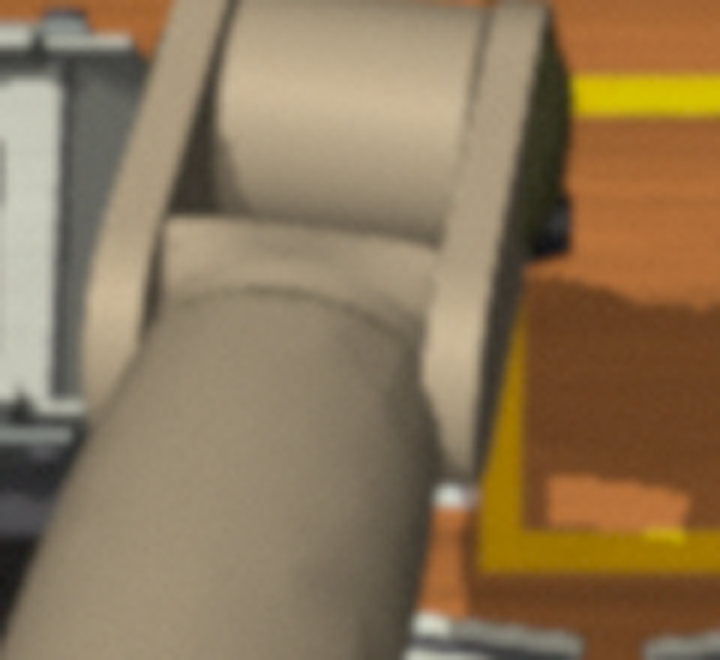

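Run:
```python
from h import *
T=toolpose(); T[2,3]+=100
plan([(425.4,48.2,90,-6.9,.5)],T=T)
```

```text
15 rows; end [425.4  48.1  90.7]
"gripper": [0.5, 0.5, 0.5, 0.5, 0.5, 0.5, 0.5, 0.5, 0.5, 0.5, 0.5, 0.5, 0.5, 0.5, 0.5]
"offset": [[-0.0007, 0.0052, 0.0108], [-0.0019, 0.0052, 0.0106], [-0.0031, 0.0052, 0.0103], [-0.0043, 0.0052, 0.0099], [-0.0054, 0.0052, 0.0094], [-0.0064, 0.0052, 0.0087], [-0.0074, 0.0052, 0.0079], [-0.0082, 0.0052, 0.007], [-0.009, 0.0052, 0.006], [-0.0096, 0.0052, 0.005], [-0.0101, 0.0052, 0.0038], [-0.0105, 0.0052, 0.0027], [-0.0107, 0.0052, 0.0014], [-0.0108, 0.0052, 0.0002], [-0.0107, 0.0052, -0.001]]
"turn": [6.55, 6.55, 6.55, 6.55, 6.55, 6.55, 6.55, 6.55, 6.55, 6.55, 6.55, 6.55, 6.55, 6.55, 6.55]
```

drive_tool([
  [0, 0, 0],
  [0, 0, 0],
  [0, 0, 0],
  [0, -0.033, 0],
  [0, -0.033, 0],
  [0, -0.034, 0],
], gripper=[0.5, 0.5, 0.5, 0.5, 0.5, 0.5], turn=[0, 0, 0, 0, 0, 0])

```text
time_s: 10.67
eef_pos: [586.3, 62.9, 169.8]
ee_rot: [0.494, -0.494, -0.506, 0.506]
force: [0.4, -0.2, -0.0]
grip_width: 0.502
```

drive_tool([
  [-0.0007, 0.0052, 0.0108],
  [-0.0019, 0.0052, 0.0106],
  [-0.0031, 0.0052, 0.0103],
  [-0.0043, 0.0052, 0.0099],
  [-0.0054, 0.0052, 0.0094],
  [-0.0064, 0.0052, 0.0087],
  [-0.0074, 0.0052, 0.0079],
  [-0.0082, 0.0052, 0.007],
  [-0.009, 0.0052, 0.006],
  [-0.0096, 0.0052, 0.005],
  [-0.0101, 0.0052, 0.0038],
  [-0.0105, 0.0052, 0.0027],
  [-0.0107, 0.0052, 0.0014],
  [-0.0108, 0.0052, 0.0002],
  [-0.0107, 0.0052, -0.001],
  [0, 0, 0],
  [0, 0, 0],
], gripper=[0.5, 0.5, 0.5, 0.5, 0.5, 0.5, 0.5, 0.5, 0.5, 0.5, 0.5, 0.5, 0.5, 0.5, 0.5, 0.5, 0.5], turn=[6.55, 6.55, 6.55, 6.55, 6.55, 6.55, 6.55, 6.55, 6.55, 6.55, 6.55, 6.55, 6.55, 6.55, 6.55, 0, 0])

```text
time_s: 12.08
eef_pos: [425.6, 48.4, 90.9]
ee_rot: [-0.706, 0.706, -0.041, 0.041]
force: [-0.2, -0.5, 0.3]
grip_width: 0.499
```

Run:
```python
from h import *
p,d,T=cap('wrist','w8.png'); W=cloud('wrist',d,T); print(ctrl.sense()['grip_width'],ctrl.sense()['time_s'])
def box(x0,x1,y0,y1,z0,z1):
    return (W[...,0]>x0)&(W[...,0]<x1)&(W[...,1]>y0)&(W[...,1]<y1)&(W[...,2]>z0)&(W[...,2]<z1)
print(rect(W,box(370,480,-10,110,20,30)))
plan([(425.4,48.2,6,-6.9,.5)],step=30)
```

```text
0.5013294096576468 12.1333
(array([424.9,  47.6,  83.9, 100. ,  25. ,  24.8,  26.1]), 4538)
3 rows; end [425.5  48.2   5.9]
"gripper": [0.5, 0.5, 0.5]
"offset": [[-0.0002, 0.0284, -0.0001], [-0.0002, 0.0284, -0.0001], [-0.0002, 0.0284, -0.0001]]
"turn": [0.09, 0.09, 0.09]
```

View pics/w8.png

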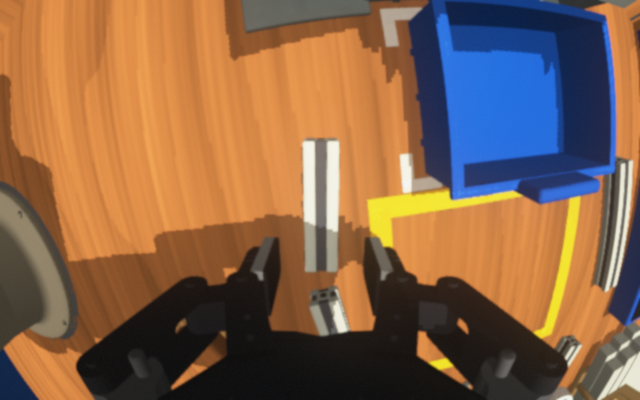

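drive_tool([
  [-0.0002, 0.0284, -0.0001],
  [-0.0002, 0.0284, -0.0001],
  [-0.0002, 0.0284, -0.0001],
  [0, 0, 0],
  [0, 0, 0],
  [0, 0, 0],
  [0, 0, 0],
  [0, 0, 0],
  [0, 0, 0],
], gripper=[0.5, 0.5, 0.5, 0.5, 0.9, 0.9, 0.9, 0.9, 0.9], turn=[0, 0, 0, 0, 0, 0, 0, 0, 0], force=60)

```text
time_s: 12.88
eef_pos: [425.5, 48.3, 6.6]
ee_rot: [-0.706, 0.706, -0.041, 0.043]
force: [0.2, 0.7, 7.2]
grip_width: 0.275
```

Run:
```python
from h import *
print(ctrl.sense()['force'],ctrl.sense()['grip_width'])
plan([(426,48,120,None,.9),(582,319,250,91.4,.9)])
```

```text
[0.22006252 0.743978   7.20002148] 0.27517694263799036
18 rows; end [582.  319.1 249.3]
"gripper": [0.9, 0.9, 0.9, 0.9, 0.9, 0.9, 0.9, 0.9, 0.9, 0.9, 0.9, 0.9, 0.9, 0.9, 0.9, 0.9, 0.9, 0.9]
"offset": [[0.0003, -0.0378, -0.0001], [0.0003, -0.0378, -0.0001], [0.0003, -0.0378, -0.0001], [0.0082, -0.0086, 0.0192], [0.0103, -0.0086, 0.0181], [0.0123, -0.0086, 0.0168], [0.0142, -0.0086, 0.0153], [0.0158, -0.0086, 0.0136], [0.0173, -0.0086, 0.0117], [0.0185, -0.0086, 0.0096], [0.0195, -0.0086, 0.0075], [0.0202, -0.0086, 0.0052], [0.0207, -0.0086, 0.0029], [0.0208, -0.0086, 0.0005], [0.0208, -0.0086, -0.0019], [0.0204, -0.0086, -0.0043], [0.0198, -0.0086, -0.0066], [0.0189, -0.0086, -0.0088]]
"turn": [0.0, 0.0, 0.0, -6.55, -6.55, -6.55, -6.55, -6.55, -6.55, -6.55, -6.55, -6.55, -6.55, -6.55, -6.55, -6.55, -6.55, -6.55]
```

drive_tool([
  [0.0003, -0.0378, -0.0001],
  [0.0003, -0.0378, -0.0001],
  [0.0003, -0.0378, -0.0001],
  [0.0082, -0.0086, 0.0192],
  [0.0103, -0.0086, 0.0181],
  [0.0123, -0.0086, 0.0168],
  [0.0142, -0.0086, 0.0153],
  [0.0158, -0.0086, 0.0136],
  [0.0173, -0.0086, 0.0117],
  [0.0185, -0.0086, 0.0096],
  [0.0195, -0.0086, 0.0075],
  [0.0202, -0.0086, 0.0052],
  [0.0207, -0.0086, 0.0029],
  [0.0208, -0.0086, 0.0005],
  [0.0208, -0.0086, -0.0019],
  [0.0204, -0.0086, -0.0043],
  [0.0198, -0.0086, -0.0066],
  [0.0189, -0.0086, -0.0088],
  [0, 0, 0],
  [0, 0, 0],
], gripper=[0.9, 0.9, 0.9, 0.9, 0.9, 0.9, 0.9, 0.9, 0.9, 0.9, 0.9, 0.9, 0.9, 0.9, 0.9, 0.9, 0.9, 0.9, 0.9, 0.9], turn=[0, 0, 0, -6.55, -6.55, -6.55, -6.55, -6.55, -6.55, -6.55, -6.55, -6.55, -6.55, -6.55, -6.55, -6.55, -6.55, -6.55, 0, 0])

```text
time_s: 14.55
eef_pos: [581.8, 319.5, 247.8]
ee_rot: [-0.494, 0.494, 0.506, -0.506]
force: [0.5, -0.4, -1.6]
grip_width: 0.277
```

Run:
```python
from h import *
p,d,T=cap('wrist','w9.png'); W=cloud('wrist',d,T); print(ctrl.sense()['grip_width'],ctrl.sense()['time_s'],toolpose().round(2))
np.save('Ww.npy',W)
def box(x0,x1,y0,y1,z0,z1):
    return (W[...,0]>x0)&(W[...,0]<x1)&(W[...,1]>y0)&(W[...,1]<y1)&(W[...,2]>z0)&(W[...,2]<z1)
print(rect(W,box(500,650,215,285,166,180)))
print('rim',rect(W,box(490,680,200,400,182,195)),'floor',rect(W,box(490,680,215,400,145,156)))
```

```text
0.2761231774730286 14.6 [[-2.0000e-02 -0.0000e+00 -1.0000e+00  5.8155e+02]
 [ 1.0000e+00 -0.0000e+00 -2.0000e-02  3.1879e+02]
 [-0.0000e+00 -1.0000e+00  0.0000e+00  2.4755e+02]
 [ 0.0000e+00  0.0000e+00  0.0000e+00  1.0000e+00]]
(array([580.2, 244.1,  -3.8, 140. ,  44.2, 174.7, 176.2]), 4525)
rim (array([577.9, 287.9, -88.4, 155.5, 147.3, 188.2, 189.4]), 4042) floor (array([5.697e+02, 2.871e+02, 3.000e-01, 1.573e+02, 1.446e+02, 1.504e+02,
       1.518e+02]), 14549)
```

View pics/w9.png

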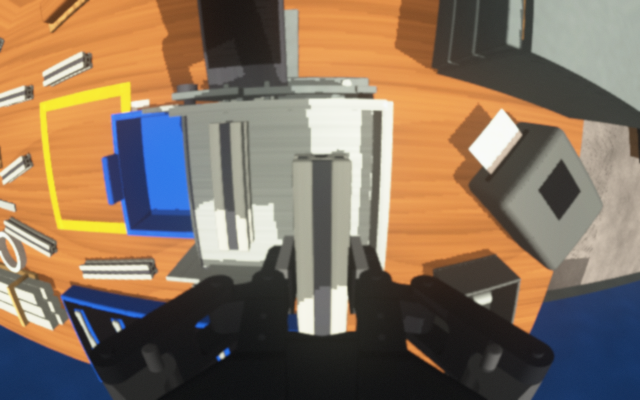

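Run:
```python
from h import *
W=np.load('Ww.npy')
def sl(x0,x1,y0,y1,z0,z1):
    q=W[(W[...,0]>x0)&(W[...,0]<x1)&(W[...,1]>y0)&(W[...,1]<y1)&(W[...,2]>z0)&(W[...,2]<z1)]; return q
for y in range(205,365,20):
    q=sl(480,590,y,y+10,184,196); f=sl(480,690,y,y+10,147,153)
    print(y,'nearwall x',np.percentile(q[:,0],[2,50,98]).round(1) if len(q) else '',len(q),'floor x',f[:,0].min().round(1),f[:,0].max().round(1))
for x in (510,530,550,570,590):
    q=sl(x,x+10,330,390,184,196); f=sl(x,x+10,280,390,147,153); b=sl(x,x+10,215,285,170,179)
    f2=sl(x,x+10,180,240,147,153)
    print(x,'backwall y',np.percentile(q[:,1],[2,50,98]).round(1) if len(q) else '','floor max y',f[:,1].max().round(1) if len(f) else '','floor min y',f2[:,1].min().round(1) if len(f2) else '','bar5 y',np.percentile(b[:,1],[1,99]).round(1) if len(b) else '')
q=sl(500,650,230,285,172,180); print('bar5 x',np.percentile(q[:,0],[.5,99.5]))
```

```text
205 nearwall x [507.  510.5 513.6] 71 floor x 488.7 653.8
225 nearwall x [506.3 509.7 513.3] 142 floor x 513.9 648.2
245 nearwall x [505.7 509.2 512.9] 152 floor x 494.1 648.0
265 nearwall x [505.6 508.9 512.3] 156 floor x 511.9 646.3
285 nearwall x [505.2 507.8 511.1] 157 floor x 511.2 621.2
305 nearwall x [504.3 507.1 510.3] 156 floor x 510.8 546.2
325 nearwall x [503.7 506.9 509.8] 153 floor x 510.2 545.0
345 nearwall x [502.6 506.1 509.5] 166 floor x 510.0 623.0
510 backwall y [356.1 359.3 363.4] floor max y 356.5 floor min y 203.8 bar5 y [270.3 270.7]
530 backwall y [356.9 360.1 363.6] floor max y 357.4 floor min y 203.2 bar5 y [235.9 260.4]
550 backwall y [357.4 360.5 364.6] floor max y 358.0 floor min y 203.8 bar5 y [236.1 260.4]
570 backwall y [358.1 361.2 364.7] floor max y 358.5 floor min y 204.9 bar5 y [236.4 260.7]
590 backwall y [358.1 361.5 365.5] floor max y 358.6 floor min y 205.0 bar5 y [236.7 261.6]
bar5 x [520.69542478 646.87450472]
```

Run:
```python
from h import *
plan([(579,316.5,158,91.6,.9)],step=23)
```

```text
4 rows; end [579.1 316.7 158. ]
"gripper": [0.9, 0.9, 0.9, 0.9]
"offset": [[-0.0005, 0.0224, 0.0006], [-0.0005, 0.0224, 0.0006], [-0.0005, 0.0224, 0.0006], [-0.0005, 0.0224, 0.0006]]
"turn": [-0.06, -0.06, -0.06, -0.06]
```

drive_tool([
  [-0.0005, 0.0224, 0.0006],
  [-0.0005, 0.0224, 0.0006],
  [-0.0005, 0.0224, 0.0006],
  [-0.0005, 0.0224, 0.0006],
  [0, 0, 0],
  [0, 0, 0],
], gripper=[0.9, 0.9, 0.9, 0.9, 0.9, 0.9], turn=[0, 0, 0, 0, 0, 0])

```text
time_s: 15.1
eef_pos: [579.1, 315.9, 158.3]
ee_rot: [0.494, -0.494, -0.505, 0.506]
force: [-0.1, 0.4, -0.6]
grip_width: 0.282
```

drive_tool([
  [0, 0.0015, 0],
  [0, 0, 0],
  [0, 0, 0],
  [0, -0.01, 0],
  [0, -0.03, 0],
  [0, -0.03, 0],
  [0, -0.03, 0],
], gripper=[0.9, 0.52, 0.52, 0.52, 0.52, 0.52, 0.52], turn=[0, 0, 0, 0, 0, 0, 0])

```text
time_s: 15.68
eef_pos: [579.3, 316.9, 258.9]
ee_rot: [-0.494, 0.494, 0.506, -0.506]
force: [0.8, 0.5, -0.1]
grip_width: 0.478
```

Run:
```python
from h import *
p,d,T=cap('wrist','w10.png'); s=ctrl.sense(); print(s['grip_width'],s['time_s'],s['force'],s['eef_pos'])
W=cloud('wrist',d,T)
def box(x0,x1,y0,y1,z0,z1):
    return (W[...,0]>x0)&(W[...,0]<x1)&(W[...,1]>y0)&(W[...,1]<y1)&(W[...,2]>z0)&(W[...,2]<z1)
print(rect(W,box(514,640,230,270,172,180)),rect(W,box(514,640,290,345,172,180)))
plan([(425.3,-80.7,80,8.2,.5)])
```

```text
0.47919638245663815 15.7333 [ 0.56580933 -0.07682642  5.88230229] [580.74924864 317.39553567 266.0779841 ]
(array([569.9, 248.5,   1.3, 100.2,  25.6, 174.8, 176.2]), 3713) (array([579.2, 315.4,   1.6,  99.6,  25.2, 174.8, 176.2]), 3954)
13 rows; end [425.3 -80.8  79.8]
"gripper": [0.5, 0.5, 0.5, 0.5, 0.5, 0.5, 0.5, 0.5, 0.5, 0.5, 0.5, 0.5, 0.5]
"offset": [[-0.0304, 0.0141, 0.0129], [-0.0316, 0.0141, 0.0094], [-0.0325, 0.0141, 0.0058], [-0.0329, 0.0141, 0.0022], [-0.0329, 0.0141, -0.0015], [-0.0326, 0.0141, -0.0052], [-0.0318, 0.0141, -0.0088], [-0.0306, 0.0141, -0.0123], [-0.029, 0.0141, -0.0156], [-0.0271, 0.0141, -0.0187], [-0.0249, 0.0141, -0.0217], [-0.0223, 0.0141, -0.0243], [-0.0195, 0.0141, -0.0266]]
"turn": [6.4, 6.4, 6.4, 6.4, 6.4, 6.4, 6.4, 6.4, 6.4, 6.4, 6.4, 6.4, 6.4]
```

View pics/w10.png

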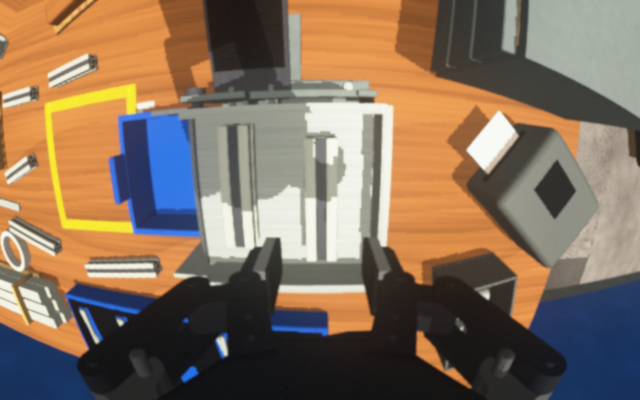

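drive_tool([
  [-0.0304, 0.004, 0.0129],
  [-0.0316, 0.004, 0.0094],
  [-0.0325, 0.004, 0.0058],
  [-0.0329, 0.008, 0.0022],
  [-0.0329, 0.008, -0.0015],
  [-0.0326, 0.008, -0.0052],
  [-0.0318, 0.02, -0.0088],
  [-0.0306, 0.02, -0.0123],
  [-0.029, 0.02, -0.0156],
  [-0.0271, 0.02, -0.0187],
  [-0.0249, 0.02, -0.0217],
  [-0.0223, 0.02, -0.0243],
  [-0.0195, 0.02, -0.0266],
  [0, 0, 0],
  [0, 0, 0],
], gripper=[0.5, 0.5, 0.5, 0.5, 0.5, 0.5, 0.5, 0.5, 0.5, 0.5, 0.5, 0.5, 0.5, 0.5, 0.5], turn=[6.4, 6.4, 6.4, 6.4, 6.4, 6.4, 6.4, 6.4, 6.4, 6.4, 6.4, 6.4, 6.4, 0, 0])

```text
time_s: 16.98
eef_pos: [421.8, -82.9, 80.7]
ee_rot: [0.706, -0.705, -0.05, 0.05]
force: [0.1, -0.2, 0.4]
grip_width: 0.5
```

Run:
```python
from h import *
p,d,T=cap('wrist','w11.png'); W=cloud('wrist',d,T); print(ctrl.sense()['grip_width'],ctrl.sense()['time_s'])
def box(x0,x1,y0,y1,z0,z1):
    return (W[...,0]>x0)&(W[...,0]<x1)&(W[...,1]>y0)&(W[...,1]<y1)&(W[...,2]>z0)&(W[...,2]<z1)
print(rect(W,box(370,480,-140,-20,20,30)))
plan([(425.2,-80.7,7,8.2,.5)],step=30)
```

```text
0.4988463630341019 17.0333
(array([424.8, -81.9, -81.2, 100.5,  25.1,  24.9,  26.2]), 4991)
3 rows; end [425.1 -80.6   6.9]
"gripper": [0.5, 0.5, 0.5]
"offset": [[0.0009, 0.0248, 0.0004], [0.0009, 0.0248, 0.0004], [0.0009, 0.0248, 0.0004]]
"turn": [0.0, 0.0, 0.0]
```

View pics/w11.png

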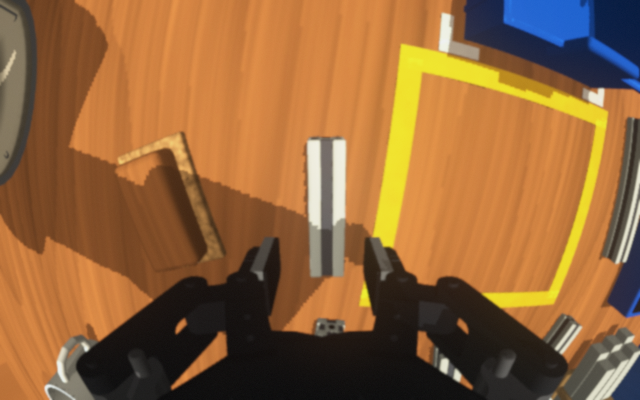

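drive_tool([
  [0.0009, 0.0248, 0.0],
  [0.0009, 0.0248, 0.0],
  [0.0009, 0.0248, 0.0],
  [0, 0, 0],
  [0, 0, 0],
  [0, 0, 0],
  [0, 0, 0],
  [0, 0, 0],
  [0, 0, 0],
], gripper=[0.5, 0.5, 0.5, 0.5, 0.9, 0.9, 0.9, 0.9, 0.9], turn=[0, 0, 0, 0, 0, 0, 0, 0, 0])

```text
time_s: 17.78
eef_pos: [425.8, -81.6, 7.8]
ee_rot: [-0.705, 0.706, 0.052, -0.05]
force: [0.7, 3.5, 9.7]
grip_width: 0.276
```

Run:
```python
from h import *
print(ctrl.sense()['force'],ctrl.sense()['grip_width'])
plan([(426,-80,120,None,.9),(530,200,255,75,.9),(579,315.4,255,91.6,.9)])
```

```text
[0.68631036 3.53188    9.68089351] 0.276014338065352
17 rows; end [579.  315.4 255. ]
"gripper": [0.9, 0.9, 0.9, 0.9, 0.9, 0.9, 0.9, 0.9, 0.9, 0.9, 0.9, 0.9, 0.9, 0.9, 0.9, 0.9, 0.9]
"offset": [[0.0002, -0.0374, 0.0005], [0.0002, -0.0374, 0.0005], [0.0002, -0.0374, 0.0005], [0.0144, -0.0135, 0.0262], [0.0173, -0.0135, 0.0243], [0.02, -0.0135, 0.0222], [0.0225, -0.0135, 0.0197], [0.0246, -0.0135, 0.0169], [0.0264, -0.0135, 0.014], [0.0278, -0.0135, 0.0108], [0.0289, -0.0135, 0.0075], [0.0296, -0.0135, 0.0041], [0.0299, -0.0135, 0.0006], [0.031, 0.0, -0.0044], [0.0306, 0.0, -0.0066], [0.0301, 0.0, -0.0088], [0.0294, 0.0, -0.011]]
"turn": [0.0, 0.0, 0.0, -6.68, -6.68, -6.68, -6.68, -6.68, -6.68, -6.68, -6.68, -6.68, -6.68, -4.14, -4.14, -4.14, -4.14]
```

drive_tool([
  [0.0002, -0.0374, 0.0005],
  [0.0002, -0.0374, 0.0005],
  [0.0002, -0.0374, 0.0005],
  [0.0144, -0.0135, 0.0262],
  [0.0173, -0.0135, 0.0243],
  [0.02, -0.0135, 0.0222],
  [0.0225, -0.0135, 0.0197],
  [0.0246, -0.0135, 0.0169],
  [0.0264, -0.0135, 0.014],
  [0.0278, -0.0135, 0.0108],
  [0.0289, -0.0135, 0.0075],
  [0.0296, -0.0135, 0.0041],
  [0.0299, -0.0135, 0.0006],
  [0.031, 0.0, -0.0044],
  [0.0306, 0.0, -0.0066],
  [0.0301, 0.0, -0.0088],
  [0.0294, 0.0, -0.011],
  [0, 0, 0],
  [0, 0, 0],
], gripper=[0.9, 0.9, 0.9, 0.9, 0.9, 0.9, 0.9, 0.9, 0.9, 0.9, 0.9, 0.9, 0.9, 0.9, 0.9, 0.9, 0.9, 0.9, 0.9], turn=[0, 0, 0, -6.68, -6.68, -6.68, -6.68, -6.68, -6.68, -6.68, -6.68, -6.68, -6.68, -4.14, -4.14, -4.14, -4.14, 0, 0])

```text
time_s: 19.37
eef_pos: [578.5, 316.3, 253.2]
ee_rot: [0.493, -0.493, -0.507, 0.507]
force: [0.2, 0.1, -1.4]
grip_width: 0.28
```

Run:
```python
from h import *
p,d,T=cap('wrist','w12.png'); s=ctrl.sense(); print(s['grip_width'],s['time_s'],s['force'],s['eef_pos'])
plan([(579,315.4,184.5,91.6,.9)],step=18)
```

```text
0.27701021297701994 19.4167 [0.65141531 0.45440259 0.15294501] [578.53820073 315.22496799 253.65565954]
4 rows; end [578.9 315.2 184.5]
"gripper": [0.9, 0.9, 0.9, 0.9]
"offset": [[0.0, 0.0173, -0.0001], [0.0, 0.0173, -0.0001], [0.0, 0.0173, -0.0001], [0.0, 0.0173, -0.0001]]
"turn": [-0.01, -0.01, -0.01, -0.01]
```

View pics/w12.png

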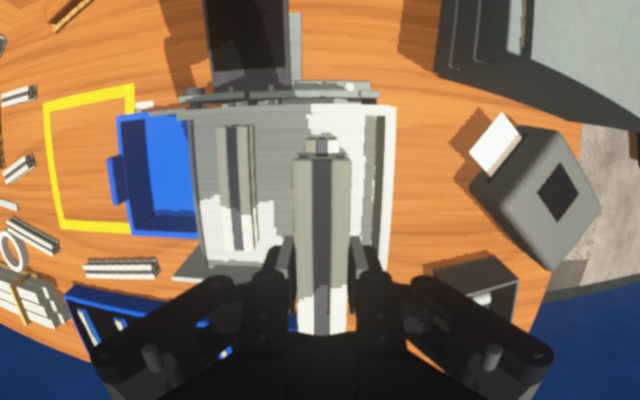

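Bar held square above the rear bar. Lower.

drive_tool([
  [0.0, 0.0173, 0],
  [0.0, 0.0173, 0],
  [0.0, 0.0173, 0],
  [0.0, 0.0173, 0],
  [0, 0, 0],
  [0, 0, 0],
], gripper=[0.9, 0.9, 0.9, 0.9, 0.9, 0.9], turn=[0, 0, 0, 0, 0, 0])

```text
time_s: 19.92
eef_pos: [578.7, 314.1, 185.3]
ee_rot: [-0.493, 0.494, 0.507, -0.506]
force: [-0.1, 0.1, -0.9]
grip_width: 0.279
```

drive_tool([
  [0, 0.002, 0],
  [0, 0, 0],
  [0, 0, 0],
  [0, 0, 0],
  [0, -0.01, 0],
  [0, -0.02, 0],
  [0, -0.025, 0],
  [0, -0.025, 0],
  [0, 0, 0],
], gripper=[0.9, 0.9, 0.52, 0.52, 0.52, 0.52, 0.52, 0.52, 0.52], turn=[0, 0, 0, 0, 0, 0, 0, 0, 0])

```text
time_s: 20.67
eef_pos: [580.0, 315.8, 268.9]
ee_rot: [-0.491, 0.495, 0.51, -0.504]
force: [0.2, 0.1, 1.3]
grip_width: 0.477
```

Run:
```python
from h import *
p,d,T=cap('wrist','w13.png'); s=ctrl.sense(); print(s['grip_width'],s['time_s'],s['force'],s['eef_pos'])
W=cloud('wrist',d,T)
def box(x0,x1,y0,y1,z0,z1):
    return (W[...,0]>x0)&(W[...,0]<x1)&(W[...,1]>y0)&(W[...,1]<y1)&(W[...,2]>z0)&(W[...,2]<z1)
print(rect(W,box(514,640,225,270,172,180)),rect(W,box(514,640,290,345,192,210)))
plan([(520,150,255,75,.5),(445,-237.8,80,1.2,.5)])
```

```text
0.47507966903363946 20.7167 [-0.80341944  0.56075516 -1.04794549] [579.55961389 315.59563951 266.04430567]
(array([570.2, 248.3,   1. ,  99.9,  25.8, 174.8, 176.2]), 3527) (array([578.4, 313.6,   1.6,  99.4,  25.5, 199.8, 201.2]), 4473)
17 rows; end [ 445.  -237.8   79.7]
"gripper": [0.5, 0.5, 0.5, 0.5, 0.5, 0.5, 0.5, 0.5, 0.5, 0.5, 0.5, 0.5, 0.5, 0.5, 0.5, 0.5, 0.5]
"offset": [[-0.0328, 0.0021, 0.0128], [-0.0335, 0.0021, 0.0109], [-0.034, 0.0021, 0.009], [-0.0345, 0.0021, 0.007], [-0.0349, 0.0021, 0.005], [-0.0329, 0.0145, -0.0023], [-0.0324, 0.0145, -0.0058], [-0.0316, 0.0145, -0.0092], [-0.0305, 0.0145, -0.0125], [-0.029, 0.0145, -0.0157], [-0.0271, 0.0145, -0.0188], [-0.0249, 0.0145, -0.0215], [-0.0225, 0.0145, -0.0241], [-0.0198, 0.0145, -0.0264], [-0.0168, 0.0145, -0.0283], [-0.0137, 0.0145, -0.03], [-0.0104, 0.0145, -0.0313]]
"turn": [3.32, 3.32, 3.32, 3.32, 3.32, 6.15, 6.15, 6.15, 6.15, 6.15, 6.15, 6.15, 6.15, 6.15, 6.15, 6.15, 6.15]
```

View pics/w13.png

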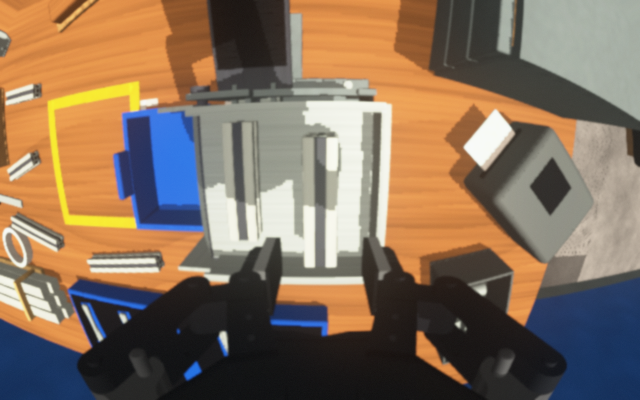

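drive_tool([
  [-0.0328, 0.0021, 0.0128],
  [-0.0335, 0.0021, 0.0109],
  [-0.034, 0.0021, 0.009],
  [-0.0345, 0.0021, 0.007],
  [-0.0349, 0.0021, 0.005],
  [-0.0329, 0.0145, -0.0023],
  [-0.0324, 0.0145, -0.0058],
  [-0.0316, 0.0145, -0.0092],
  [-0.0305, 0.0145, -0.0125],
  [-0.029, 0.0145, -0.0157],
  [-0.0271, 0.0145, -0.0188],
  [-0.0249, 0.0145, -0.0215],
  [-0.0225, 0.0145, -0.0241],
  [-0.0198, 0.0145, -0.0264],
  [-0.0168, 0.0145, -0.0283],
  [-0.0137, 0.0145, -0.03],
  [-0.0104, 0.0145, -0.0313],
  [0, 0, 0],
  [0, 0, 0],
], gripper=[0.5, 0.5, 0.5, 0.5, 0.5, 0.5, 0.5, 0.5, 0.5, 0.5, 0.5, 0.5, 0.5, 0.5, 0.5, 0.5, 0.5, 0.5, 0.5], turn=[3.32, 3.32, 3.32, 3.32, 3.32, 6.15, 6.15, 6.15, 6.15, 6.15, 6.15, 6.15, 6.15, 6.15, 6.15, 6.15, 6.15, 0, 0])

```text
time_s: 22.3
eef_pos: [442.3, -239.1, 76.9]
ee_rot: [0.708, -0.707, -0.006, 0.007]
force: [0.3, 0.2, 0.2]
grip_width: 0.498
```

Run:
```python
from h import *
p,d,T=cap('wrist','w14.png'); W=cloud('wrist',d,T); print(ctrl.sense()['grip_width'],ctrl.sense()['time_s'])
def box(x0,x1,y0,y1,z0,z1):
    return (W[...,0]>x0)&(W[...,0]<x1)&(W[...,1]>y0)&(W[...,1]<y1)&(W[...,2]>z0)&(W[...,2]<z1)
print(rect(W,box(390,500,-300,-180,20,30)))
plan([(444.5,-238.5,8,1.2,.5)],step=30)
```

```text
0.5006486176379418 22.35
(array([ 445.1, -239.2,   89.9,  100.8,   25.5,   24.8,   26.1]), 5109)
3 rows; end [ 444.6 -238.5    7.9]
"gripper": [0.5, 0.5, 0.5]
"offset": [[0.0006, 0.0232, -0.0001], [0.0006, 0.0232, -0.0001], [0.0006, 0.0232, -0.0001]]
"turn": [-0.0, -0.0, -0.0]
```

View pics/w14.png

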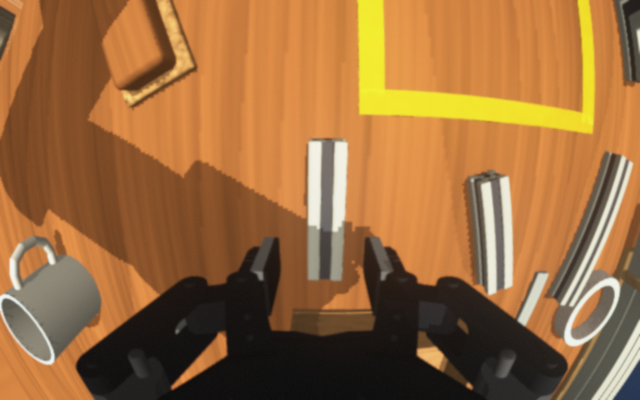

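drive_tool([
  [0.0007, 0.0232, 0],
  [0.0006, 0.0232, 0],
  [0.0006, 0.0232, 0],
  [0, 0, 0],
  [0, 0, 0],
  [0, 0, 0],
  [0, 0, 0],
  [0, 0, 0],
  [0, 0, 0],
], gripper=[0.5, 0.5, 0.5, 0.5, 0.9, 0.9, 0.9, 0.9, 0.9], turn=[0, 0.6, 0, 0, 0, 0, 0, 0, 0])

```text
time_s: 23.1
eef_pos: [445.8, -238.7, 9.6]
ee_rot: [-0.707, 0.708, 0.004, -0.003]
force: [0.7, 2.9, 8.4]
grip_width: 0.275
```

Run:
```python
from h import *
print(ctrl.sense()['force'],ctrl.sense()['grip_width'])
plan([(444,-237,120,None,.9),(525,170,262,75,.9),(572,248.5,262,91.2,.9)],step=39)
```

```text
[0.74805386 2.93770763 8.42828038] 0.27531773093866924
18 rows; end [572.  248.6 262.1]
"gripper": [0.9, 0.9, 0.9, 0.9, 0.9, 0.9, 0.9, 0.9, 0.9, 0.9, 0.9, 0.9, 0.9, 0.9, 0.9, 0.9, 0.9, 0.9]
"offset": [[-0.0005, -0.0368, 0.0005], [-0.0005, -0.0368, 0.0005], [-0.0005, -0.0368, 0.0005], [0.0071, -0.0119, 0.0338], [0.0107, -0.0119, 0.0329], [0.0142, -0.0119, 0.0315], [0.0175, -0.0119, 0.0298], [0.0207, -0.0119, 0.0277], [0.0235, -0.0119, 0.0253], [0.0261, -0.0119, 0.0226], [0.0284, -0.0119, 0.0197], [0.0304, -0.0119, 0.0165], [0.032, -0.0119, 0.0131], [0.0332, -0.0119, 0.0096], [0.0341, -0.0119, 0.006], [0.0294, 0.0001, -0.0084], [0.0285, 0.0001, -0.0111], [0.0273, 0.0001, -0.0137]]
"turn": [0.0, 0.0, 0.0, -6.2, -6.2, -6.2, -6.2, -6.2, -6.2, -6.2, -6.2, -6.2, -6.2, -6.2, -6.2, -5.4, -5.4, -5.4]
```

drive_tool([
  [-0.0005, -0.0368, 0.0005],
  [-0.0005, -0.0368, 0.0005],
  [-0.0005, -0.0368, 0.0005],
  [0.0071, -0.0119, 0.0338],
  [0.0107, -0.0119, 0.0329],
  [0.0142, -0.0119, 0.0315],
  [0.0175, -0.0119, 0.0298],
  [0.0207, -0.0119, 0.0277],
  [0.0235, -0.0119, 0.0253],
  [0.0261, -0.0119, 0.0226],
  [0.0284, -0.0119, 0.0197],
  [0.0304, -0.0119, 0.0165],
  [0.032, -0.0119, 0.0131],
  [0.0332, -0.0119, 0.0096],
  [0.0341, -0.0119, 0.006],
  [0.0294, 0.0001, -0.0084],
  [0.0285, 0.0001, -0.0111],
  [0.0273, 0.0001, -0.0137],
  [0, 0, 0],
  [0, 0, 0],
], gripper=[0.9, 0.9, 0.9, 0.9, 0.9, 0.9, 0.9, 0.9, 0.9, 0.9, 0.9, 0.9, 0.9, 0.9, 0.9, 0.9, 0.9, 0.9, 0.9, 0.9], turn=[0, 0, 0, -6.2, -6.2, -6.2, -6.2, -6.2, -6.2, -6.2, -6.2, -6.2, -6.2, -6.2, -6.2, -5.4, -5.4, -5.4, 0, 0])

```text
time_s: 24.77
eef_pos: [571.8, 249.3, 260.6]
ee_rot: [0.495, -0.494, -0.505, 0.506]
force: [0.4, -0.4, -1.5]
grip_width: 0.274
```

Run:
```python
from h import *
p,d,T=cap('wrist','w15.png'); s=ctrl.sense(); print(s['grip_width'],s['time_s'],s['force'],s['eef_pos'])
plan([(572,248.7,187,91.2,.9)],step=19)
```

```text
0.27561257020813734 24.8167 [-0.71105142  0.72397331 -0.98021901] [571.59640397 248.41233631 261.0148191 ]
4 rows; end [572.  248.8 187. ]
"gripper": [0.9, 0.9, 0.9, 0.9]
"offset": [[0.0001, 0.0185, -0.0001], [0.0001, 0.0185, -0.0001], [0.0001, 0.0185, -0.0001], [0.0001, 0.0185, -0.0001]]
"turn": [-0.01, -0.01, -0.01, -0.01]
```

View pics/w15.png

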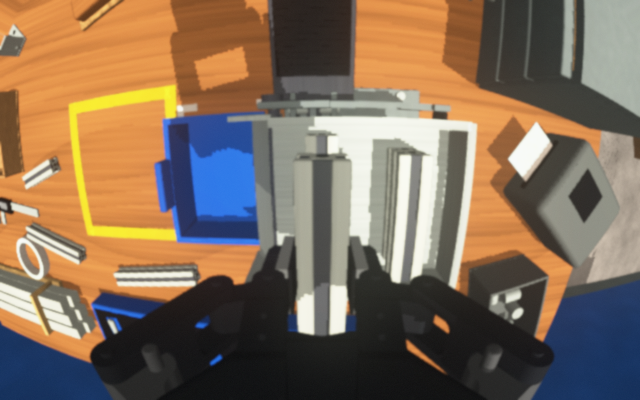

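drive_tool([
  [0.0001, 0.0185, 0],
  [0.0001, 0.0185, 0],
  [0.0001, 0.0185, 0],
  [0.0001, 0.0185, 0],
  [0, 0, 0],
  [0, 0.0015, 0],
  [0, 0, 0],
], gripper=[0.9, 0.9, 0.9, 0.9, 0.9, 0.9, 0.9], turn=[0, 0, 0, 0, 0, 0, 0])

```text
time_s: 25.4
eef_pos: [571.8, 248.1, 186.3]
ee_rot: [-0.495, 0.495, 0.505, -0.505]
force: [-0.7, 0.1, -0.8]
grip_width: 0.276
```

drive_tool([
  [0, 0.001, 0],
  [0, 0, 0],
  [0, 0, 0],
  [0, 0, 0],
  [0, -0.01, 0],
  [0, -0.02, 0],
  [0, -0.025, 0],
  [0, -0.025, 0],
  [0, 0, 0],
], gripper=[0.9, 0.9, 0.53, 0.53, 0.53, 0.53, 0.53, 0.53, 0.53], turn=[0, 0, 0, 0, 0, 0, 0, 0, 0])

```text
time_s: 26.15
eef_pos: [573.2, 249.3, 271.0]
ee_rot: [-0.493, 0.497, 0.508, -0.502]
force: [-0.4, 0.6, 0.7]
grip_width: 0.471
```

Run:
```python
from h import *
p,d,T=cap('wrist','w16.png'); s=ctrl.sense(); print(s['grip_width'],s['time_s'],s['force'],s['eef_pos'])
W=cloud('wrist',d,T)
def box(x0,x1,y0,y1,z0,z1):
    return (W[...,0]>x0)&(W[...,0]<x1)&(W[...,1]>y0)&(W[...,1]<y1)&(W[...,2]>z0)&(W[...,2]<z1)
print(rect(W,box(514,640,225,275,192,210)),rect(W,box(514,640,285,345,192,210)))
print('bin rim',rect(W,box(490,680,40,200,61,72)))
p,d,T=cap('top','t16.png'); zoom(p,(200,150,320,260),6,'t16z.png')
for q in ['bin','tread_press','tread']:
    ctrl.capture('side') if 0 else None
    for r in ctrl.pinpoint('top',q)[:2]: print(q,round(r['score'],2),tow(T,r['centre']).round(1))
for r in ctrl.regions_of('top','tread')[:2]: print(rect(cloud('top',d,T),r['mask']),r['score'])
```

```text
0.47387684150757314 26.2 [-0.14701265  0.15734787 -0.82671301] [572.67210253 249.1609645  268.19626056]
(array([5.722e+02, 2.480e+02, 3.000e-01, 1.003e+02, 2.500e+01, 1.999e+02,
       2.012e+02]), 4386) (array([578.3, 313.7,   1.6, 100.5,  25.9, 199.7, 201.1]), 3809)
bin rim (array([583.8, 122.6,   1.2, 159.1, 127.1,  65.3,  67.5]), 1683)
bin 0.73 [581.9 123.4   0.6]
bin 0.43 [574.8 251.9 166.8]
tread_press 0.85 [417.  237.6 105.1]
(array([439.5, 236.9,   1.4, 113.5,  86.8,  91. , 110.6]), 1537) 0.85
(array([528.6, 205.5, -87.4, 316.8, 289.7, 110. , 177.3]), 4838) 0.27
```

View pics/w16.png

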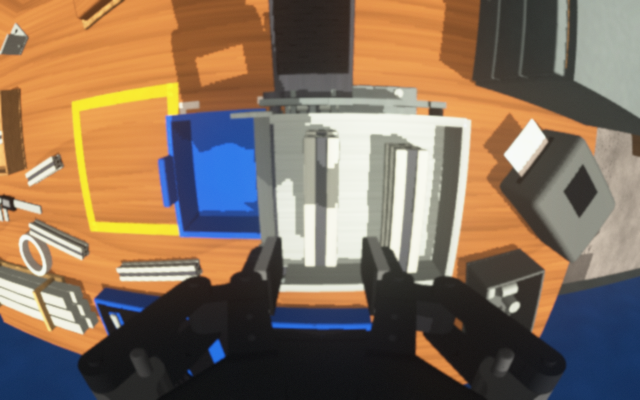

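Run:
```python
from h import *
plan([(413,236.5,255,91.4,1),(413,236.5,125,91.4,1)])
```

```text
9 rows; end [412.9 236.5 124.9]
"gripper": [1, 1, 1, 1, 1, 1, 1, 1, 1]
"offset": [[-0.0018, 0.0018, 0.0318], [-0.0018, 0.0018, 0.0318], [-0.0018, 0.0018, 0.0318], [-0.0017, 0.0018, 0.0318], [-0.0017, 0.0018, 0.0318], [0.0, 0.0325, -0.0001], [0.0, 0.0325, -0.0001], [0.0, 0.0325, -0.0001], [0.0, 0.0325, -0.0001]]
"turn": [-0.04, -0.04, -0.04, -0.04, -0.04, -0.0, -0.0, -0.0, -0.0]
```

View pics/t16z.png

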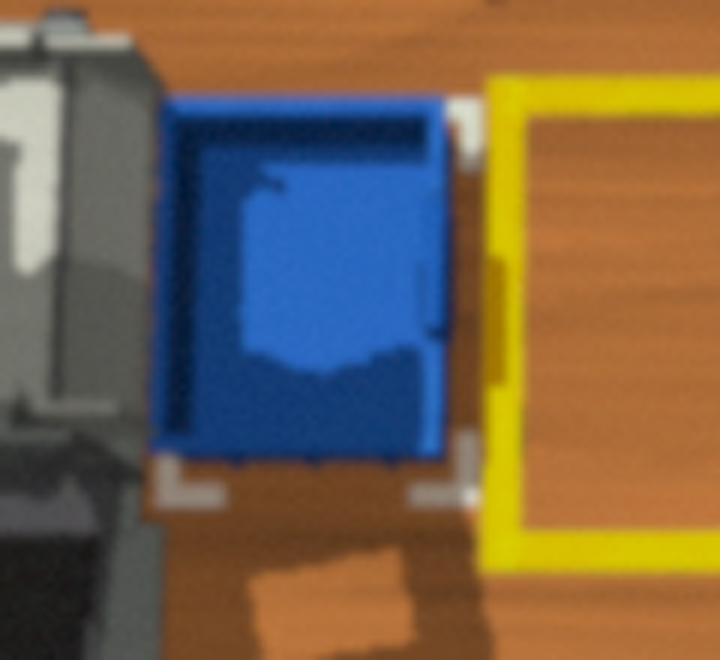

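Bin is well placed in the bay. Move over the treadle.

drive_tool([
  [-0.0018, 0.0, 0.0318],
  [-0.0018, 0.0, 0.0318],
  [-0.0018, 0.0, 0.0318],
  [-0.0017, 0.0, 0.0318],
  [-0.0017, 0.0, 0.0318],
  [0.0, 0.0325, 0],
  [0.0, 0.0325, 0],
  [0.0, 0.0325, 0],
  [0.0, 0.0325, 0],
  [0, 0, 0],
  [0, 0, 0],
  [0, 0, 0],
], gripper=[0.5, 0.5, 0.5, 0.5, 1, 1, 1, 1, 1, 1, 1, 1], turn=[0, 0, 0, 0, 0, 0, 0, 0, 0, 0, 0, 0])

```text
time_s: 27.45
eef_pos: [413.9, 237.0, 136.2]
ee_rot: [-0.494, 0.495, 0.506, -0.505]
force: [0.6, -0.0, 0.8]
grip_width: -0.001
```

Run:
```python
from h import *
p,d,T=cap('wrist','w17.png'); s=ctrl.sense(); print(s['grip_width'],s['time_s'],s['force'],s['eef_pos'])
W=cloud('wrist',d,T)
for x in range(380,510,15):
    m=(abs(W[...,0]-x)<4)&(W[...,1]>190)&(W[...,1]<290)&(W[...,2]>55)&(W[...,2]<125); q=W[m]
    if len(q): print(x,q[:,1].min().round(),q[:,1].max().round(),np.median(q[:,2]).round(1))
p,d,T=cap('side','s17.png')
```

```text
0.0005876852124511374 27.5 [ 0.02461373 -0.25062397  0.97191447] [414.09863943 237.09834164 136.52033594]
380 192.0 277.0 109.2
395 192.0 278.0 109.8
410 192.0 278.0 104.2
425 193.0 279.0 96.0
440 193.0 279.0 90.0
455 193.0 279.0 84.4
470 194.0 280.0 74.2
```

View pics/w17.png

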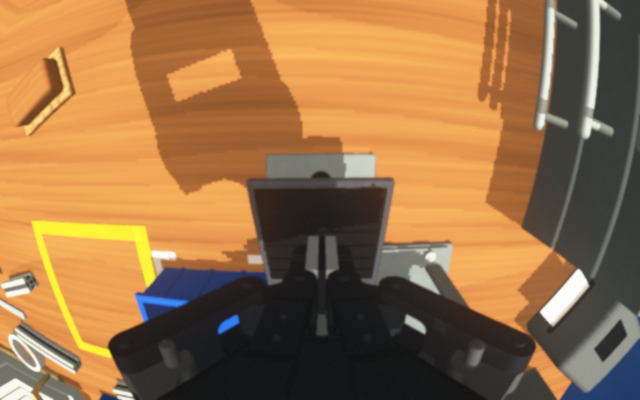

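View pics/s17.png

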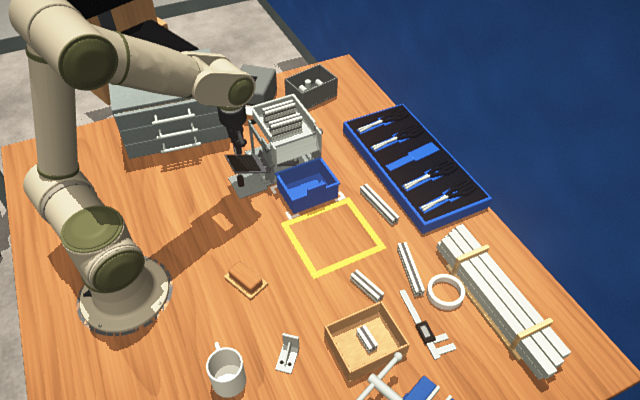

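drive_tool([
  [0, 0.015, 0],
  [0, 0.014, 0],
  [0, 0.0037, 0.0006],
  [0, 0.0037, 0.0006],
  [0, 0.0037, 0.0006],
  [0, 0.0037, 0.0006],
  [0, 0.0037, 0.0006],
  [0, 0.0037, 0.0006],
  [0, 0.0037, 0.0006],
  [0, 0.0037, 0.0006],
  [0, 0.0037, 0.0006],
  [0, 0.0037, 0.0006],
  [0, 0.0037, 0.0006],
  [0, 0.0037, 0.0006],
], gripper=[1, 1, 1, 1, 1, 1, 1, 1, 1, 1, 1, 1, 1, 1], turn=[0, 0, 0, 0, 0, 0, 0, 0, 0, 0, 0, 0, 0, 0])

```text
time_s: 28.72
eef_pos: [406.2, 237.1, 63.0]
ee_rot: [-0.495, 0.495, 0.506, -0.505]
force: [-3.7, -0.7, 9.5]
grip_width: 0.001
```

Run:
```python
from h import *
s=ctrl.sense(); print(s['time_s'],s['force'],s['eef_pos'])
p,d,T=cap('wrist','w18.png'); W=cloud('wrist',d,T)
for x in range(380,510,15):
    m=(abs(W[...,0]-x)<4)&(W[...,1]>190)&(W[...,1]<290)&(W[...,2]>45)&(W[...,2]<125); q=W[m]
    if len(q): print(x,np.median(q[:,2]).round(1))
p,d,T=cap('side'); zoom(p,(200,60,360,230),4,'s18.png')
```

```text
28.7167 [-3.72606718 -0.73676854  9.51423207] [406.2269445  237.05131336  63.0179389 ]
380 66.5
395 108.5
410 100.4
425 66.8
455 65.0
```

View pics/s18.png

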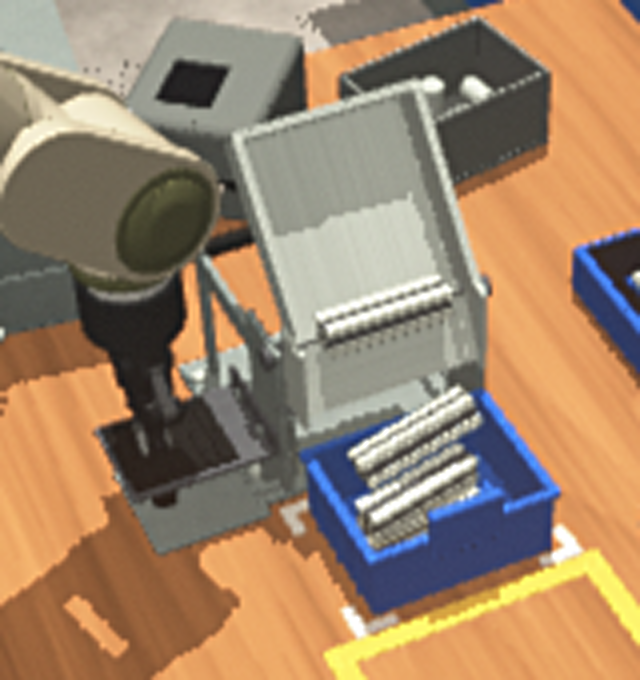

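drive_tool([
  [0, 0.0015, 0],
  [0, 0.0015, 0],
  [0, 0, 0],
  [0, 0, 0],
  [0, 0, 0],
  [0, 0, 0],
  [0, 0, 0],
  [0, 0, 0],
  [0, 0, 0],
  [0, 0, 0],
], gripper=[1, 1, 1, 1, 1, 1, 1, 1, 1, 1], turn=[0, 0, 0, 0, 0, 0, 0, 0, 0, 0])

```text
time_s: 29.65
eef_pos: [406.2, 237.1, 60.9]
ee_rot: [-0.495, 0.495, 0.506, -0.505]
force: [-9.2, -2.5, 20.9]
grip_width: -0.001
```

Run:
```python
from h import *
s=ctrl.sense(); print(s['time_s'],s['force'],s['eef_pos'])
p,d,T=cap('wrist','w18.png'); W=cloud('wrist',d,T)
for x in range(380,510,15):
    m=(abs(W[...,0]-x)<4)&(W[...,1]>190)&(W[...,1]<290)&(W[...,2]>45)&(W[...,2]<125); q=W[m]
    if len(q): print(x,np.median(q[:,2]).round(1))
p,d,T=cap('side'); zoom(p,(200,60,360,230),4,'s19.png')
```

```text
29.65 [-9.23612796 -2.51641349 20.93500014] [406.15204922 237.05064272  60.91242674]
380 64.0
395 107.7
410 99.5
425 65.2
455 64.2
```

View pics/s19.png

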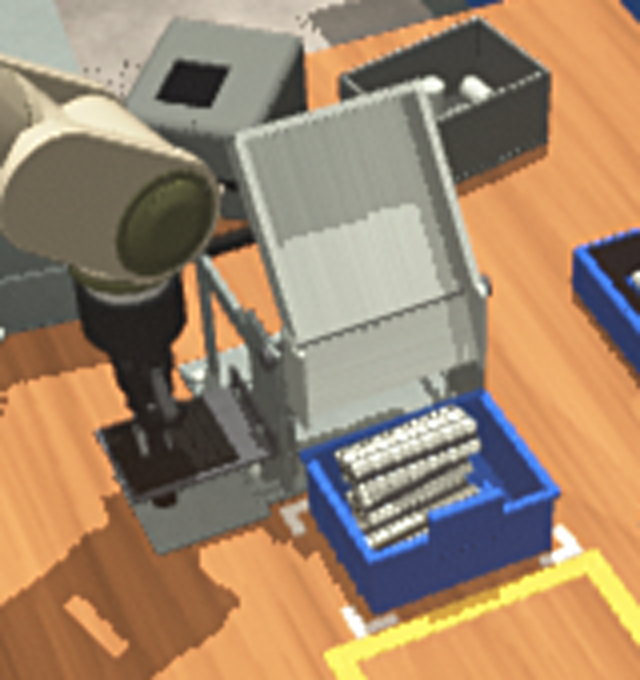

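drive_tool([
  [0, -0.004, -0.0006],
  [0, -0.004, -0.0006],
  [0, -0.004, -0.0006],
  [0, -0.004, -0.0006],
  [0, -0.004, -0.0006],
  [0, -0.004, -0.0006],
  [0, -0.004, -0.0006],
  [0, -0.004, -0.0006],
  [0, -0.004, -0.0006],
  [0, -0.004, -0.0006],
  [0, -0.005, -0.0006],
  [0, -0.01, 0],
  [0, -0.02, 0],
  [0, -0.03, 0],
  [0, -0.03, 0],
  [0, -0.03, 0],
  [0, 0, 0],
], gripper=[1, 1, 1, 1, 1, 1, 1, 1, 1, 1, 1, 1, 1, 1, 1, 1, 1], turn=[0, 0, 0, 0, 0, 0, 0, 0, 0, 0, 0, 0, 0, 0, 0, 0, 0])

```text
time_s: 31.17
eef_pos: [414.0, 237.5, 229.4]
ee_rot: [-0.493, 0.496, 0.508, -0.502]
force: [0.3, 0.7, 0.4]
grip_width: 0.001
```

Run:
```python
from h import *
s=ctrl.sense(); print(s['time_s'],s['force'],s['eef_pos'])
p,d,T=cap('side'); zoom(p,(200,60,360,230),4,'s20.png')
p,d,T=cap('top','t20.png'); zoom(p,(200,150,320,260),6,'t20z.png'); W=cloud('top',d,T)
def box(x0,x1,y0,y1,z0,z1):
    return (W[...,0]>x0)&(W[...,0]<x1)&(W[...,1]>y0)&(W[...,1]<y1)&(W[...,2]>z0)&(W[...,2]<z1)
print('tab',rect(W,box(540,640,30,90,82,100)),'rim',rect(W,box(480,700,30,190,61,73)), 'tread',rect(W,box(370,500,180,290,70,118)))
for q in ['bin','bin_grip','place']:
    for r in ctrl.pinpoint('top',q)[:2]: print(q,round(r['score'],2),tow(T,r['centre']).round(1))
```

```text
31.1667 [0.33760548 0.70821136 0.37894899] [414.02892787 237.46658564 229.39663457]
tab (array([584.7,  62.2,   2.3,  57.9,   8.2,  89.2,  92.8]), 92) rim (array([584.9, 122.4,   1.6, 158. , 130.1,  66. ,  71.5]), 855) tread (array([440.3, 237. ,   1.8, 115.5,  86.2,  91.2, 111.8]), 1230)
bin 0.75 [584.8 122.3   1.8]
```

View pics/s20.png

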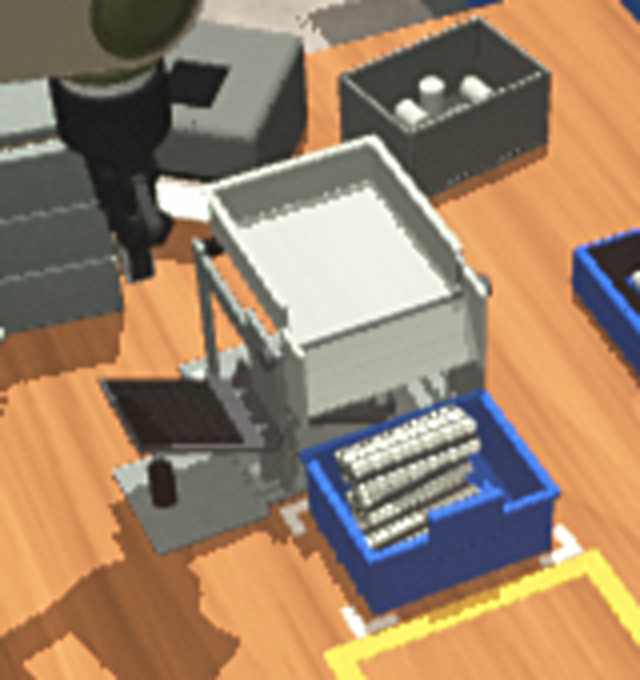

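View pics/t20z.png

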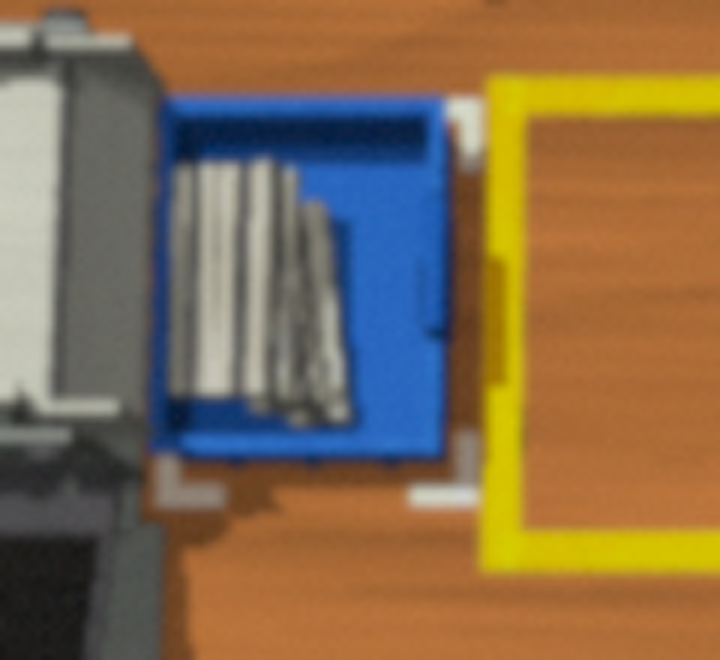

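Run:
```python
from h import *
plan([(584.7,62,200,91.8,.7),(584.7,62,120,91.8,.7)])
```

```text
10 rows; end [584.8  61.9 119.9]
"gripper": [0.7, 0.7, 0.7, 0.7, 0.7, 0.7, 0.7, 0.7, 0.7, 0.7]
"offset": [[-0.0255, 0.0031, -0.0242], [-0.0255, 0.0031, -0.0241], [-0.0255, 0.0031, -0.0241], [-0.0256, 0.0031, -0.0241], [-0.0256, 0.0031, -0.024], [-0.0256, 0.0031, -0.024], [-0.0257, 0.0031, -0.0239], [0.0, 0.0268, -0.0001], [0.0, 0.0268, -0.0001], [0.0, 0.0268, -0.0001]]
"turn": [-0.09, -0.09, -0.09, -0.09, -0.09, -0.09, -0.09, 0.01, 0.01, 0.01]
```

drive_tool([
  [-0.0255, 0.0031, -0.0242],
  [-0.0255, 0.0031, -0.0241],
  [-0.0255, 0.0031, -0.0241],
  [-0.0256, 0.0031, -0.0241],
  [-0.0256, 0.0031, -0.024],
  [-0.0256, 0.0031, -0.024],
  [-0.0257, 0.0031, -0.0239],
  [0.0, 0.0268, 0],
  [0.0, 0.0268, 0],
  [0.0, 0.0268, 0],
  [0, 0, 0],
  [0, 0, 0],
], gripper=[0.7, 0.7, 0.7, 0.7, 0.7, 0.7, 0.7, 0.7, 0.7, 0.7, 0.7, 0.7], turn=[-0.09, -0.09, -0.09, -0.09, -0.09, -0.09, -0.09, 0, 0, 0, 0, 0])

```text
time_s: 32.42
eef_pos: [584.6, 62.2, 120.0]
ee_rot: [0.493, -0.491, -0.507, 0.509]
force: [0.9, 0.4, 0.7]
grip_width: 0.3
```

Run:
```python
from h import *
p,d,T=cap('wrist','w21.png'); W=cloud('wrist',d,T); s=ctrl.sense(); print(s['grip_width'],s['time_s'],s['eef_pos'])
def box(x0,x1,y0,y1,z0,z1):
    return (W[...,0]>x0)&(W[...,0]<x1)&(W[...,1]>y0)&(W[...,1]<y1)&(W[...,2]>z0)&(W[...,2]<z1)
m=box(540,640,40,85,84,94); print(m.sum(), rect(W,m) if m.sum()>5 else '')
m=box(480,690,-200,30,-4,4)
hsv=cv2.cvtColor(p,cv2.COLOR_RGB2HSV); y=(hsv[...,0]>24)&(hsv[...,0]<34)&(hsv[...,1]>200)&m; print('place',rect(W,y))
plan([(584.5,61,67.5,91.8,.7)],step=20)
```

```text
0.3039858244641491 32.4667 [585.57776437  62.18554221 121.76113862]
1428 (array([584.6,  62. ,   1.4,  59.6,   9.5,  90. ,  91.2]), 1428)
place (array([584.2, -89.5,   1.6, 212.2, 155.8,   1.1,   2.2]), 2905)
3 rows; end [584.4  60.9  67.5]
"gripper": [0.7, 0.7, 0.7]
"offset": [[-0.0004, 0.0181, 0.0004], [-0.0004, 0.0181, 0.0004], [-0.0004, 0.0181, 0.0004]]
"turn": [0.01, 0.01, 0.01]
```

View pics/w21.png

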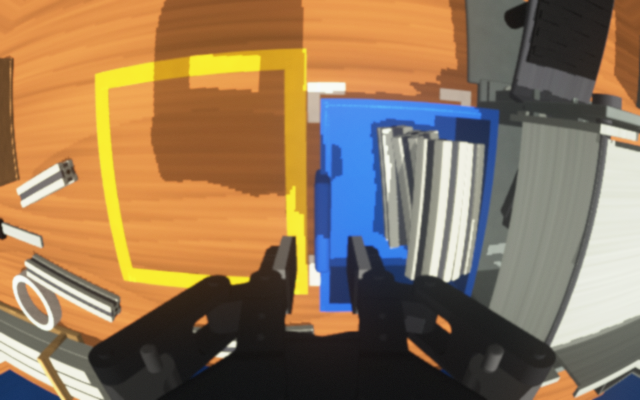

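drive_tool([
  [-0.0001, 0.0175, 0.0003],
  [-0.0001, 0.0175, 0.0003],
  [-0.0001, 0.0175, 0.0003],
  [0, 0, 0],
  [0, 0, 0],
  [0, 0, 0],
  [0, 0, 0],
  [0, 0, 0],
  [0, 0, 0],
], gripper=[0.7, 0.7, 0.7, 0.7, 1, 1, 1, 1, 1], turn=[0, 0, 0, 0, 0, 0, 0, 0, 0], force=70)

```text
time_s: 33.22
eef_pos: [585.5, 61.9, 70.6]
ee_rot: [-0.491, 0.493, 0.509, -0.507]
force: [-0.7, 0.8, 7.0]
grip_width: 0.104
```

Run:
```python
from h import *
s=ctrl.sense(); print(s['force'],s['grip_width'])
plan([(582,-121.5,s['eef_pos'][2],91.6,1)],step=15)
```

```text
[-0.68207921  0.80069368  6.95484325] 0.10379523521514934
13 rows; end [ 581.8 -121.6   70.6]
"gripper": [1, 1, 1, 1, 1, 1, 1, 1, 1, 1, 1, 1, 1]
"offset": [[-0.0141, 0.0, 0.0007], [-0.0141, 0.0, 0.0007], [-0.0141, 0.0, 0.0007], [-0.0141, 0.0, 0.0007], [-0.0141, 0.0, 0.0007], [-0.0141, 0.0, 0.0007], [-0.0141, 0.0, 0.0007], [-0.0141, 0.0, 0.0007], [-0.0141, 0.0, 0.0007], [-0.0141, 0.0, 0.0007], [-0.0141, 0.0, 0.0007], [-0.0141, 0.0, 0.0007], [-0.0141, 0.0, 0.0007]]
"turn": [0.02, 0.02, 0.02, 0.02, 0.02, 0.02, 0.02, 0.02, 0.02, 0.02, 0.02, 0.02, 0.02]
```

drive_tool([
  [-0.0041, 0, 0.0002],
  [-0.01, 0, 0.0005],
  [-0.0141, 0.0, 0.0007],
  [-0.0141, 0.0, 0.0007],
  [-0.0141, 0.0, 0.0007],
  [-0.0141, 0.0, 0.0007],
  [-0.0141, 0.0, 0.0007],
  [-0.0141, 0.0, 0.0007],
  [-0.0141, 0.0, 0.0007],
  [-0.0141, 0.0, 0.0007],
  [-0.0141, 0.0, 0.0007],
  [-0.0141, 0.0, 0.0007],
  [-0.0141, 0.0, 0.0007],
  [-0.01, 0.0, 0.0005],
  [-0.0041, 0, 0.0002],
  [0, 0, 0],
  [0, 0, 0],
], gripper=[1, 1, 1, 1, 1, 1, 1, 1, 1, 1, 1, 1, 1, 1, 1, 1, 1], turn=[0, 0, 0, 0, 0, 0, 0, 0, 0, 0, 0, 0, 0, 0, 0, 0, 0])

```text
time_s: 34.63
eef_pos: [582.1, -121.4, 70.6]
ee_rot: [-0.491, 0.493, 0.509, -0.507]
force: [-1.1, 5.4, 8.1]
grip_width: 0.095
```

Run:
```python
from h import *
s=ctrl.sense(); print(s['grip_width'],s['time_s'],s['force'],s['eef_pos'])
p,d,T=cap('wrist','w22.png')
p,d,T=cap('side','s22.png')
```

```text
0.09504736050937276 34.6333 [-1.07491818  5.40889371  8.11563717] [ 582.09500139 -121.37501551   70.61461729]
```

View pics/w22.png

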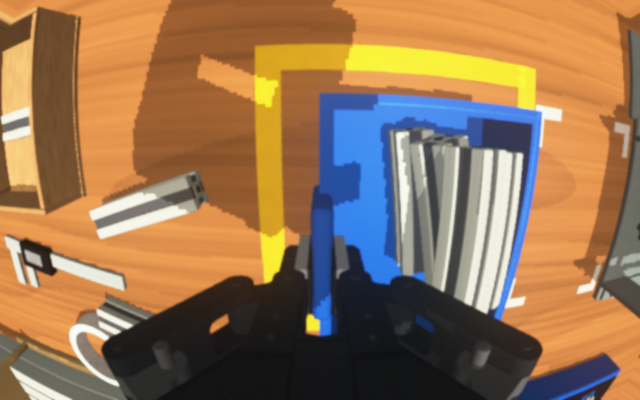

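Release gently and rise, then check.

drive_tool([
  [0, 0, 0],
  [0, 0, 0],
  [0, 0, 0],
  [0, -0.02, 0],
  [0, -0.03, 0],
  [0, -0.035, 0],
  [0, -0.035, 0],
  [0, 0, 0],
  [0, 0, 0],
], gripper=[0.7, 0.7, 0.7, 0.7, 0.7, 0.7, 0.7, 0.7, 0.7], turn=[0, 0, 0, 0, 0, 0, 0, 0, 0])

```text
time_s: 35.48
eef_pos: [581.8, -122.1, 190.4]
ee_rot: [-0.491, 0.493, 0.508, -0.507]
force: [0.2, -0.1, -0.7]
grip_width: 0.297
```

Run:
```python
from h import *
p,d,T=cap('wrist','w23.png'); W=cloud('wrist',d,T); s=ctrl.sense(); print(s['grip_width'],s['time_s'],s['eef_pos'])
def box(x0,x1,y0,y1,z0,z1):
    return (W[...,0]>x0)&(W[...,0]<x1)&(W[...,1]>y0)&(W[...,1]<y1)&(W[...,2]>z0)&(W[...,2]<z1)
m=box(500,690,-200,30,-4,4); print('rim',rect(W,box(480,700,-150,30,60,67)),'tab',rect(W,box(540,640,-145,-105,84,94)))
hsv=cv2.cvtColor(p,cv2.COLOR_RGB2HSV); y=(hsv[...,0]>24)&(hsv[...,0]<34)&(hsv[...,1]>200)&box(400,720,-220,80,-4,4); print('place',rect(W,y))
p,d,T=cap('side','s23.png')
```

```text
0.29902534858900637 35.5333 [ 581.09373552 -121.75150971  188.50774428]
rim (array([580.9, -62.1,   1.8, 159.3, 130.4,  65.2,  66.5]), 4526) tab (array([ 581.6, -122.5,    2. ,   58.6,    9.4,   90. ,   91.3]), 821)
place (array([542.5, -99. , -39. , 299.2, 147.1,   1. ,   2.2]), 1399)
```

View pics/w23.png

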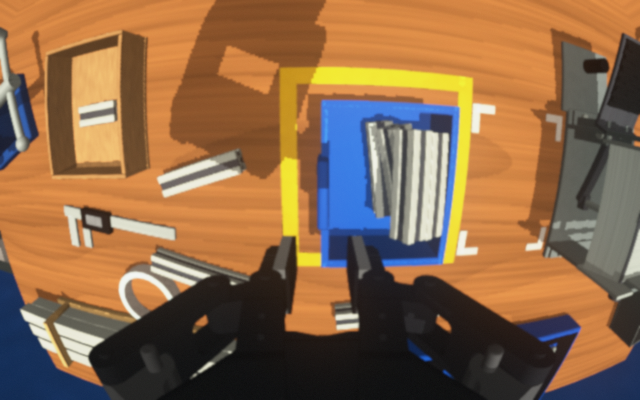

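View pics/s23.png

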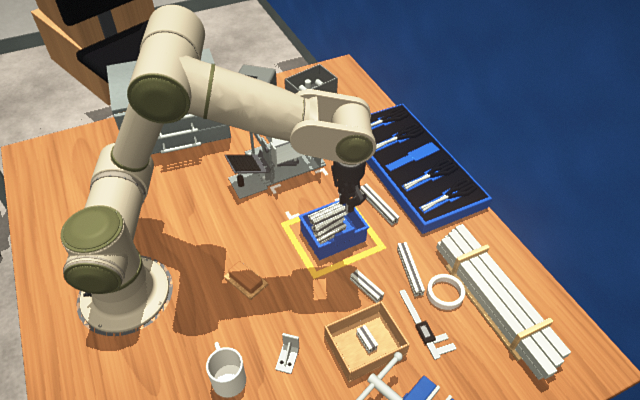

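drive_tool([
  [0, -0.03, 0],
  [0, -0.03, 0],
  [-0.02, 0, 0.03],
  [-0.02, 0, 0.03],
  [-0.02, 0, 0.03],
  [-0.02, 0, 0.03],
  [-0.02, 0, 0.03],
  [-0.02, 0, 0.03],
  [-0.02, 0, 0.02],
  [0, 0, 0],
  [0, 0, 0],
  [0, 0, 0],
], gripper=[0.7, 0.7, 0.7, 0.7, 0.7, 0.7, 0.7, 0.7, 0.7, 0.7, 0.7, 0.7], turn=[0, 0, 0, 0, 0, 0, 0, 0, 0, 0, 0, 0])

```text
time_s: 36.58
eef_pos: [385.9, -267.5, 247.8]
ee_rot: [-0.493, 0.491, 0.508, -0.508]
force: [0.5, -0.2, 0.9]
grip_width: 0.301
```

Run:
```python
from h import *
p,d,T=cap('top','t24.png'); W=cloud('top',d,T); s=ctrl.sense(); print(s['time_s'],s['eef_pos'])
def box(x0,x1,y0,y1,z0,z1):
    return (W[...,0]>x0)&(W[...,0]<x1)&(W[...,1]>y0)&(W[...,1]<y1)&(W[...,2]>z0)&(W[...,2]<z1)
hsv=cv2.cvtColor(p,cv2.COLOR_RGB2HSV); y=(hsv[...,0]>24)&(hsv[...,0]<34)&(hsv[...,1]>200)&box(400,720,-220,80,-6,6); print('place',rect(W,y))
b=(hsv[...,0]>100)&(hsv[...,0]<125)&(hsv[...,1]>150)&box(480,700,-160,60,60,100); print('bin',rect(W,b))
zoom(p,(120,110,480,310),2.2,'t24z.png')
```

```text
36.6333 [ 386.16772345 -267.28529462  247.9021875 ]
place (array([581.1, -58.1,   1.2, 228.2, 213.1,   1. ,   4.6]), 1617)
bin (array([580.7, -61.6,   1.8, 155.5, 124.3,  65.7,  90.9]), 481)
```

View pics/t24z.png

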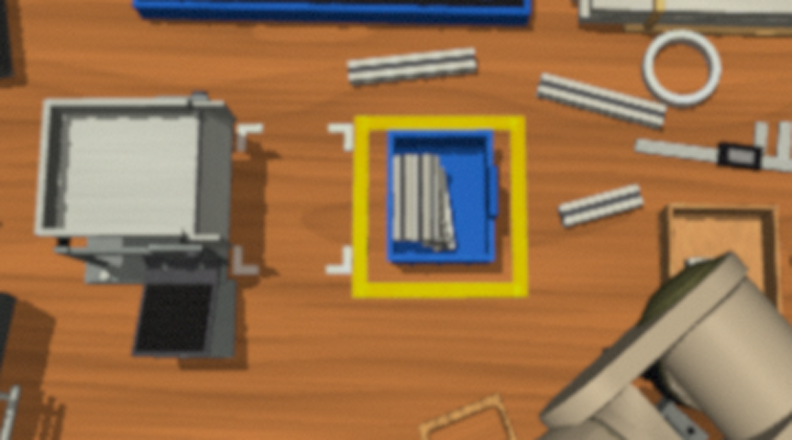

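drive_tool([
  [0, 0, 0],
  [0, 0, 0],
  [0, 0, 0],
  [0, 0, 0],
  [0, 0, 0],
  [0, 0, 0],
  [0, 0, 0],
  [0, 0, 0],
  [0, 0, 0],
  [0, 0, 0],
  [0, 0, 0],
  [0, 0, 0],
  [0, 0, 0],
  [0, 0, 0],
  [0, 0, 0],
  [0, 0, 0],
  [0, 0, 0],
  [0, 0, 0],
  [0, 0, 0],
  [0, 0, 0],
], gripper=[0.7, 0.7, 0.7, 0.7, 0.7, 0.7, 0.7, 0.7, 0.7, 0.7, 0.7, 0.7, 0.7, 0.7, 0.7, 0.7, 0.7, 0.7, 0.7, 0.7], turn=[0, 0, 0, 0, 0, 0, 0, 0, 0, 0, 0, 0, 0, 0, 0, 0, 0, 0, 0, 0])

```text
time_s: 38.3
eef_pos: [385.7, -268.0, 248.6]
ee_rot: [-0.492, 0.492, 0.508, -0.508]
force: [0.2, 0.5, 0.7]
grip_width: 0.3
```

Run:
```python
from h import *
p,d,T=cap('top'); W=cloud('top',d,T)
def box(x0,x1,y0,y1,z0,z1):
    return (W[...,0]>x0)&(W[...,0]<x1)&(W[...,1]>y0)&(W[...,1]<y1)&(W[...,2]>z0)&(W[...,2]<z1)
hsv=cv2.cvtColor(p,cv2.COLOR_RGB2HSV)
b=(hsv[...,0]>100)&(hsv[...,0]<125)&(hsv[...,1]>150)&box(480,700,-160,60,60,100); r=rect(W,b); print('bin',r)
if abs(r[0][0]-580.7)<4 and abs(r[0][1]+61.6)<4: print(ctrl.finish_job())
```

```text
bin (array([580.4, -61.3,   1.6, 155.4, 124.1,  66.1,  91.4]), 487)
the job is handed in; nothing more can be done
None
```

The kit is made up and handed in at about 38 s. All four 100 mm lengths are in the bin, and the bin is back inside its yellow tape.

- **Offcuts:** I saw only one, in the bin, and put it in the scrap box. There was none in the pan.
- **Pan and treadle:** With the bin in the bay I added three lengths to the one already in the pan. I pressed the treadle until its plate read level at about 64 mm, with the force rising to 21 N. All four slid into the bin, and the treadle and pan came back up.
- **Last checks:**
  - The pan is empty and the offcut lies in the scrap box.
  - The bin's centre is about 3 mm from the middle of its tape outline, and it had not moved 2 s later.
  - The spare length, both longer lengths, the bracket and the caliper showed no visible change; I checked these by eye only.

While I gripped the offcut, the tool stopped about 5 mm short of the commanded depth with about 20 N upward on it. The gripper's linkage was probably touching the bin rim, and the bin moved about 5 mm. No check failed, and I saw neither the bin knocked nor the grip slacken.

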